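Poke the spools from their tray and pin them in the clevises

ROBOT

A 7-joint arm with a two-finger parallel gripper is mounted at the origin on the work surface. World frame = base frame: x ahead of the robot, y to its left, z up, the work surface at z = 0. Lengths are in m, angles in rad, forces in N, time in s.
With the tool pointing down it reaches from about 0.4 to 0.9 m from the base axis. Payload 5.5 kg.
Tool frame: the origin (TCP) lies midway between the tips of the shut fingers; the grasp point (between the pads) lies 19 mm behind it; z points along the fingers, y is the direction in which the jaws open and shut (so a half turn about z gives the same grasp; the last joint's range is limited). The gripper opens to 92 mm and grips with 3 to 60 N. Pads are 19 mm wide; open, the fingers measure 130 mm over their backs; the gripper's body (75 mm by 190 mm) begins 47 mm behind the grasp point.
Start: joints at [-0.887, 0.501, -0.427, 1.55, 0.221, 1.138, -0.21], TCP at [0.265, 0.593, 0.227] pointing down, gripper open.
Joint ranges: [-2.88, 2.88], [-0.31, 2.03], [-1.54, 1.56], [0.2, 2.42], [-1.41, 4.55], [0.19, 2.02], [-2.57, 2.57]. Speed limits (rad/s): [2.57, 2.57, 3.14, 3.14, 3.14, 3.14, 3.14].

INTERFACE

Orientations are given as a 3x3 rotation matrix whose columns are the frame's x, y, z axes.
In Python, from plant import robot gives the robot as it stands.
- The arm moves only by the tool apply_moves, never from a script. Its argument "steps" is a list of rows, each an object of numbers: "x", "y", "z": the shift along the tool's x, y, z in cm; "wx", "wy", "wz": the turn, a rotation vector about the tool's x, y, z in degrees; "hand": the opening, from 0 (shut) to 1 (fully open). A call has 1 to 5 rows; each row is the pose to reach, as a shift and turn from the pose measured when the call began, along the tool's axes at that moment; what a row does not reach only later rows make up. A row lasts 1/8 s, in which the tool goes at most 62.5 mm and 10.7 degrees, less where a joint would pass 70% of its speed; a pose out of reach is approached as far as the arm can. A call with a gripper value outside its range is refused whole. The fingers move at their own pace and stop on an object; "squeeze" is the grip in N (left out, the last holds). Time passes only in rows, so rows that repeat a pose let the fingers close. It gives the time, the measured TCP pose, the force and the opening at its end, in the units of the state.
- robot.sense(): the state, without advancing time (a new reading comes with each control period).
- robot.capture(name): name is "scene" or "top"; returns the picture (384x512x3 uint8, red, green, blue); there is no depth.
- robot.camera_info(name): a dict with "fx", "fy", "cx", "cy" (pixels), "R" (3x3) and "t" (3): a world point X has camera coordinates R X + t. Camera axes: x right, y down, z forward; pixel columns grow to the right and rows downward; lengths in m; the calibration is good to about 2 mm. A picture is of the moment at which its call begins. camera_info takes no time and is no camera call.
- robot.job_done(): hands the job in, once; it reports no verdict.
Trained networks look in the newest picture that a camera, given by its name, has taken for a name from the list of things; names that differ only in an ending like _2 or _b are one class to them, and where a whole thing is asked for, a point or a joint stands for the part that bears it (a point fixed in the world has none). Each returns a list of dicts, best first, with "score" (0 to 1); they miss things now and then, are a little off and sometimes report something else, mostly with a low value. They report only what shows in the picture. A call takes as long as a camera call.
- robot.search_frame(camera, name): "position" ([x, y, z] in m, in world coordinates, good to about 4 mm: the middle of the surface that is visible of it).
- robot.silhouettes(camera, name): "mask" (384x512 bool, what is visible of it).
The state is a dict: "time_s": time; "q": joint angles; "joint_velocities": joint speeds; "effort": joint torques, N m; "eef_pos": TCP position; "tcp_rot": TCP orientation; "contact_force": force on the tool from outside, world axes, zero at the start; "torque": the same for the moment, N m; "finger_gap": finger opening in m.
Only numpy, scipy, OpenCV 4.12 (cv2) and the standard library are available. Lean on these libraries where they do the work, as an engineer would, in place of code of your own. Each camera call takes 0.05 s, during which the arm holds its last target. There are 200 camera calls.

TASK

Set the black packing tray down over the push-out jig so that the posts poke the white spool insulators up out of their recesses, and leave the tray seated there. Then fit every spool between the two ears of a clevis of its own (any of the three) and drop an orange-headed pin down through upper ear, spool and lower ear until it is fully home. Leave any spare pin standing in the rack, and do not disturb the tape roll, socket and tape measure.

Things in the scene. Friction and masses are not known exactly. Their poses are not given: they have to be found in the camera images.
- tray: Black plastic tray 150 x 150 x 48 mm high, loose, up to 0.85 kg full. Origin: centre of underside, z up. Four recesses (47 mm bore, 40 mm deep) at x, y = +-42 mm hold spools flush with its top; each 8 mm floor has a 32 mm square access hole through it. Yellow handle at the centre: upright plate 30 mm along x, 14 mm thick (y; pinch it so), 48 to 110 mm above the underside.
- jig: Push-out jig, fixed: aluminium base 165 x 165 x 10 mm, four steel posts (26 mm diameter, 38 mm tall above the base) at x, y = +-42 mm to match the tray's access holes (3 mm play; any quarter turn fits). Origin: centre of underside. With the tray resting on the base the posts hold the spools 30 mm proud of its top.
- stand: Fixed plywood stand, three steel clevises 95 mm apart along y. Origin: underside, below the middle hole. Base x -60 to 90, y +-160, 18 mm thick; board behind, x 40 to 82, 92 mm high. Clevises open to -x and the sides. Level ears 28 mm wide (y; fingers pass beside them), 16 mm in front of the 13.5 mm hole to 39 behind; heights: lower ear 30-36, upper 82-88 mm. Spools go in level towards +x.
- rack: Wooden pin rack, 55 x 135 mm, 50 mm high, loose (0.7 kg), three 11.5 mm square holes 42 mm deep, 42 mm apart along its y. Origin: centre of its underside.
- clevis0 (a point): Clevis 0 of the stand: the point on the hole axis at the top face of the lower ear, where a spool's underside rests; axes as the stand's.
- clevis1 (a point): Clevis 1 of the stand: the point on the hole axis at the top face of the lower ear, where a spool's underside rests; axes as the stand's.
- clevis2 (a point): Clevis 2 of the stand: the point on the hole axis at the top face of the lower ear, where a spool's underside rests; axes as the stand's.
- spool0: White porcelain spool insulator, 44 mm diameter, 40 mm high, 14 mm hole along its axis, 0.12 kg. Origin: centre of its underside; z is its axis. Two or three of the four are present.
- spool1: White porcelain spool insulator, 44 mm diameter, 40 mm high, 14 mm hole along its axis, 0.12 kg. Origin: centre of its underside; z is its axis. Two or three of the four are present.
- spool2: White porcelain spool insulator, 44 mm diameter, 40 mm high, 14 mm hole along its axis, 0.12 kg. Origin: centre of its underside; z is its axis. Two or three of the four are present.
- spool3: White porcelain spool insulator, 44 mm diameter, 40 mm high, 14 mm hole along its axis, 0.12 kg. Origin: centre of its underside; z is its axis. Two or three of the four are present.
- pin0: Steel clevis pin, 10 mm diameter and 68 mm long below its head, round-nosed; the head is an orange cylinder 18 mm in diameter and 32 mm tall. Origin: the tip; z points to the head. Starts upright in the rack, tip 8 mm above the bench. Fully home, its head rests on the upper ear and its tip is 16 mm below the lower ear's top face.
- pin1: Steel clevis pin, 10 mm diameter and 68 mm long below its head, round-nosed; the head is an orange cylinder 18 mm in diameter and 32 mm tall. Origin: the tip; z points to the head. Starts upright in the rack, tip 8 mm above the bench. Fully home, its head rests on the upper ear and its tip is 16 mm below the lower ear's top face.
- pin2: Steel clevis pin, 10 mm diameter and 68 mm long below its head, round-nosed; the head is an orange cylinder 18 mm in diameter and 32 mm tall. Origin: the tip; z points to the head. Starts upright in the rack, tip 8 mm above the bench. Fully home, its head rests on the upper ear and its tip is 16 mm below the lower ear's top face.
- tape_roll: Bystander: black roll of tape, 60 mm diameter, 19 mm high; origin centre of its underside.
- socket: Bystander: white double socket, 48 x 72 x 30 mm; origin centre of its underside.
- tape_measure: Bystander: yellow and black tape measure, 65 x 36 x 62 mm; origin centre of its underside.

How it is judged:
On the way:
1. the tray is seated on the jig and its posts hold every spool up out of its recess (horizontal distance between tray and jig below 0.008 m and z of tray in the frame of jig between 0.006 and 0.014 m and z of each of spool0, spool1, spool2, spool3 in the frame of tray above 0.032 m), for 0.2 s.
At the end, for the whole second after the job is handed in: Tray on the jig base, centred within 8 mm; each spool upright on the lower ear of a clevis within 6 mm of the hole axis, at rest, with an upright pin through it and both ears, within 4 mm of the axis, its head within 5 mm of the upper ear; every other pin stands in the rack (horizontal distance between tray and jig below 0.008 m and z of tray in the frame of jig between 0.006 and 0.014 m and ((horizontal distance between spool0 and clevis0 below 0.006 m and z of spool0 in the frame of clevis0 between -0.004 and 0.006 m and angle between spool0's own z axis and vertical below 0.1 rad and ((horizontal distance between pin0 and clevis0 below 0.004 m and z of pin0 in the frame of clevis0 between -0.022 and -0.011 m and angle between pin0's own z axis and vertical below 0.12 rad) or (horizontal distance between pin1 and clevis0 below 0.004 m and z of pin1 in the frame of clevis0 between -0.022 and -0.011 m and angle between pin1's own z axis and vertical below 0.12 rad) or (horizontal distance between pin2 and clevis0 below 0.004 m and z of pin2 in the frame of clevis0 between -0.022 and -0.011 m and angle between pin2's own z axis and vertical below 0.12 rad))) or (horizontal distance between spool0 and clevis1 below 0.006 m and z of spool0 in the frame of clevis1 between -0.004 and 0.006 m and angle between spool0's own z axis and vertical below 0.1 rad and ((horizontal distance between pin0 and clevis1 below 0.004 m and z of pin0 in the frame of clevis1 between -0.022 and -0.011 m and angle between pin0's own z axis and vertical below 0.12 rad) or (horizontal distance between pin1 and clevis1 below 0.004 m and z of pin1 in the frame of clevis1 between -0.022 and -0.011 m and angle between pin1's own z axis and vertical below 0.12 rad) or (horizontal distance between pin2 and clevis1 below 0.004 m and z of pin2 in the frame of clevis1 between -0.022 and -0.011 m and angle between pin2's own z axis and vertical below 0.12 rad))) or (horizontal distance between spool0 and clevis2 below 0.006 m and z of spool0 in the frame of clevis2 between -0.004 and 0.006 m and angle between spool0's own z axis and vertical below 0.1 rad and ((horizontal distance between pin0 and clevis2 below 0.004 m and z of pin0 in the frame of clevis2 between -0.022 and -0.011 m and angle between pin0's own z axis and vertical below 0.12 rad) or (horizontal distance between pin1 and clevis2 below 0.004 m and z of pin1 in the frame of clevis2 between -0.022 and -0.011 m and angle between pin1's own z axis and vertical below 0.12 rad) or (horizontal distance between pin2 and clevis2 below 0.004 m and z of pin2 in the frame of clevis2 between -0.022 and -0.011 m and angle between pin2's own z axis and vertical below 0.12 rad)))) and ((horizontal distance between spool1 and clevis0 below 0.006 m and z of spool1 in the frame of clevis0 between -0.004 and 0.006 m and angle between spool1's own z axis and vertical below 0.1 rad and ((horizontal distance between pin0 and clevis0 below 0.004 m and z of pin0 in the frame of clevis0 between -0.022 and -0.011 m and angle between pin0's own z axis and vertical below 0.12 rad) or (horizontal distance between pin1 and clevis0 below 0.004 m and z of pin1 in the frame of clevis0 between -0.022 and -0.011 m and angle between pin1's own z axis and vertical below 0.12 rad) or (horizontal distance between pin2 and clevis0 below 0.004 m and z of pin2 in the frame of clevis0 between -0.022 and -0.011 m and angle between pin2's own z axis and vertical below 0.12 rad))) or (horizontal distance between spool1 and clevis1 below 0.006 m and z of spool1 in the frame of clevis1 between -0.004 and 0.006 m and angle between spool1's own z axis and vertical below 0.1 rad and ((horizontal distance between pin0 and clevis1 below 0.004 m and z of pin0 in the frame of clevis1 between -0.022 and -0.011 m and angle between pin0's own z axis and vertical below 0.12 rad) or (horizontal distance between pin1 and clevis1 below 0.004 m and z of pin1 in the frame of clevis1 between -0.022 and -0.011 m and angle between pin1's own z axis and vertical below 0.12 rad) or (horizontal distance between pin2 and clevis1 below 0.004 m and z of pin2 in the frame of clevis1 between -0.022 and -0.011 m and angle between pin2's own z axis and vertical below 0.12 rad))) or (horizontal distance between spool1 and clevis2 below 0.006 m and z of spool1 in the frame of clevis2 between -0.004 and 0.006 m and angle between spool1's own z axis and vertical below 0.1 rad and ((horizontal distance between pin0 and clevis2 below 0.004 m and z of pin0 in the frame of clevis2 between -0.022 and -0.011 m and angle between pin0's own z axis and vertical below 0.12 rad) or (horizontal distance between pin1 and clevis2 below 0.004 m and z of pin1 in the frame of clevis2 between -0.022 and -0.011 m and angle between pin1's own z axis and vertical below 0.12 rad) or (horizontal distance between pin2 and clevis2 below 0.004 m and z of pin2 in the frame of clevis2 between -0.022 and -0.011 m and angle between pin2's own z axis and vertical below 0.12 rad)))) and ((horizontal distance between spool2 and clevis0 below 0.006 m and z of spool2 in the frame of clevis0 between -0.004 and 0.006 m and angle between spool2's own z axis and vertical below 0.1 rad and ((horizontal distance between pin0 and clevis0 below 0.004 m and z of pin0 in the frame of clevis0 between -0.022 and -0.011 m and angle between pin0's own z axis and vertical below 0.12 rad) or (horizontal distance between pin1 and clevis0 below 0.004 m and z of pin1 in the frame of clevis0 between -0.022 and -0.011 m and angle between pin1's own z axis and vertical below 0.12 rad) or (horizontal distance between pin2 and clevis0 below 0.004 m and z of pin2 in the frame of clevis0 between -0.022 and -0.011 m and angle between pin2's own z axis and vertical below 0.12 rad))) or (horizontal distance between spool2 and clevis1 below 0.006 m and z of spool2 in the frame of clevis1 between -0.004 and 0.006 m and angle between spool2's own z axis and vertical below 0.1 rad and ((horizontal distance between pin0 and clevis1 below 0.004 m and z of pin0 in the frame of clevis1 between -0.022 and -0.011 m and angle between pin0's own z axis and vertical below 0.12 rad) or (horizontal distance between pin1 and clevis1 below 0.004 m and z of pin1 in the frame of clevis1 between -0.022 and -0.011 m and angle between pin1's own z axis and vertical below 0.12 rad) or (horizontal distance between pin2 and clevis1 below 0.004 m and z of pin2 in the frame of clevis1 between -0.022 and -0.011 m and angle between pin2's own z axis and vertical below 0.12 rad))) or (horizontal distance between spool2 and clevis2 below 0.006 m and z of spool2 in the frame of clevis2 between -0.004 and 0.006 m and angle between spool2's own z axis and vertical below 0.1 rad and ((horizontal distance between pin0 and clevis2 below 0.004 m and z of pin0 in the frame of clevis2 between -0.022 and -0.011 m and angle between pin0's own z axis and vertical below 0.12 rad) or (horizontal distance between pin1 and clevis2 below 0.004 m and z of pin1 in the frame of clevis2 between -0.022 and -0.011 m and angle between pin1's own z axis and vertical below 0.12 rad) or (horizontal distance between pin2 and clevis2 below 0.004 m and z of pin2 in the frame of clevis2 between -0.022 and -0.011 m and angle between pin2's own z axis and vertical below 0.12 rad)))) and ((horizontal distance between spool3 and clevis0 below 0.006 m and z of spool3 in the frame of clevis0 between -0.004 and 0.006 m and angle between spool3's own z axis and vertical below 0.1 rad and ((horizontal distance between pin0 and clevis0 below 0.004 m and z of pin0 in the frame of clevis0 between -0.022 and -0.011 m and angle between pin0's own z axis and vertical below 0.12 rad) or (horizontal distance between pin1 and clevis0 below 0.004 m and z of pin1 in the frame of clevis0 between -0.022 and -0.011 m and angle between pin1's own z axis and vertical below 0.12 rad) or (horizontal distance between pin2 and clevis0 below 0.004 m and z of pin2 in the frame of clevis0 between -0.022 and -0.011 m and angle between pin2's own z axis and vertical below 0.12 rad))) or (horizontal distance between spool3 and clevis1 below 0.006 m and z of spool3 in the frame of clevis1 between -0.004 and 0.006 m and angle between spool3's own z axis and vertical below 0.1 rad and ((horizontal distance between pin0 and clevis1 below 0.004 m and z of pin0 in the frame of clevis1 between -0.022 and -0.011 m and angle between pin0's own z axis and vertical below 0.12 rad) or (horizontal distance between pin1 and clevis1 below 0.004 m and z of pin1 in the frame of clevis1 between -0.022 and -0.011 m and angle between pin1's own z axis and vertical below 0.12 rad) or (horizontal distance between pin2 and clevis1 below 0.004 m and z of pin2 in the frame of clevis1 between -0.022 and -0.011 m and angle between pin2's own z axis and vertical below 0.12 rad))) or (horizontal distance between spool3 and clevis2 below 0.006 m and z of spool3 in the frame of clevis2 between -0.004 and 0.006 m and angle between spool3's own z axis and vertical below 0.1 rad and ((horizontal distance between pin0 and clevis2 below 0.004 m and z of pin0 in the frame of clevis2 between -0.022 and -0.011 m and angle between pin0's own z axis and vertical below 0.12 rad) or (horizontal distance between pin1 and clevis2 below 0.004 m and z of pin1 in the frame of clevis2 between -0.022 and -0.011 m and angle between pin1's own z axis and vertical below 0.12 rad) or (horizontal distance between pin2 and clevis2 below 0.004 m and z of pin2 in the frame of clevis2 between -0.022 and -0.011 m and angle between pin2's own z axis and vertical below 0.12 rad)))) and linear speed of each of spool0, spool1, spool2, spool3 below 0.02 m/s and ((horizontal distance between pin0 and rack below 0.055 m and z of pin0 in the frame of rack below 0.016 m and angle between pin0's own z axis and vertical below 0.2 rad) or (horizontal distance between pin0 and clevis0 below 0.004 m and z of pin0 in the frame of clevis0 between -0.022 and -0.011 m and angle between pin0's own z axis and vertical below 0.12 rad) or (horizontal distance between pin0 and clevis1 below 0.004 m and z of pin0 in the frame of clevis1 between -0.022 and -0.011 m and angle between pin0's own z axis and vertical below 0.12 rad) or (horizontal distance between pin0 and clevis2 below 0.004 m and z of pin0 in the frame of clevis2 between -0.022 and -0.011 m and angle between pin0's own z axis and vertical below 0.12 rad)) and ((horizontal distance between pin1 and rack below 0.055 m and z of pin1 in the frame of rack below 0.016 m and angle between pin1's own z axis and vertical below 0.2 rad) or (horizontal distance between pin1 and clevis0 below 0.004 m and z of pin1 in the frame of clevis0 between -0.022 and -0.011 m and angle between pin1's own z axis and vertical below 0.12 rad) or (horizontal distance between pin1 and clevis1 below 0.004 m and z of pin1 in the frame of clevis1 between -0.022 and -0.011 m and angle between pin1's own z axis and vertical below 0.12 rad) or (horizontal distance between pin1 and clevis2 below 0.004 m and z of pin1 in the frame of clevis2 between -0.022 and -0.011 m and angle between pin1's own z axis and vertical below 0.12 rad)) and ((horizontal distance between pin2 and rack below 0.055 m and z of pin2 in the frame of rack below 0.016 m and angle between pin2's own z axis and vertical below 0.2 rad) or (horizontal distance between pin2 and clevis0 below 0.004 m and z of pin2 in the frame of clevis0 between -0.022 and -0.011 m and angle between pin2's own z axis and vertical below 0.12 rad) or (horizontal distance between pin2 and clevis1 below 0.004 m and z of pin2 in the frame of clevis1 between -0.022 and -0.011 m and angle between pin2's own z axis and vertical below 0.12 rad) or (horizontal distance between pin2 and clevis2 below 0.004 m and z of pin2 in the frame of clevis2 between -0.022 and -0.011 m and angle between pin2's own z axis and vertical below 0.12 rad))); the robot touches nothing.
It fails at once if the tape roll is moved by more than 3 cm (distance of tape_roll from where it was at the start of the episode above 0.03 m).
It fails at once if the socket is moved by more than 3 cm (distance of socket from where it was at the start of the episode above 0.03 m).
It fails at once if the tape measure is moved by more than 3 cm (distance of tape_measure from where it was at the start of the episode above 0.03 m).
Of spool0, spool1, spool2, spool3 only 2 to 3 are there at a start; the rules pass over those that are not, and their reading is None.
At some moment in a run one of tray, rack may be knocked a few centimetres aside while the robot is not near it.
It also fails if it takes over 210 s, if anything falls off the work surface, if the arm or the gripper's body presses on something with over 40 N, if the wrist force passes 120 N, or if a joint passes its speed limit or range.

## Working session

There is one attempt and no reset: what is moved stays moved. The work goes in short steps, Python scripts to look and compute and a tool call to move; the robot and the scene stay as the last step left them, time stands still between calls to the robot, and variables do not carry over. Pictures are saved under pics/ and viewed, about 12 in all and at most 16, crops included, and the job is handed in when it is done.

Besides the shell and the picture viewer there is one more tool, called after "Call:" by a JSON object that holds its "op" and its "data", one argument or row to a line. apply_moves: Moves the arm, as the interface text tells. Its arguments: {"type":"object","properties":{"steps":{"type":"array","items":{"type":"object","properties":{"x":{"type":"number"},"y":{"type":"number"},"z":{"type":"number"},"wx":{"type":"number"},"wy":{"type":"number"},"wz":{"type":"number"},"hand":{"type":"number"}}}},"squeeze":{"type":"number"}},"required":["steps"]}

```bash
ls; mkdir -p pics; cat > h.py <<'E'
from plant import robot
import numpy as np, cv2
def snap(cam,name):
    im=robot.capture(cam); cv2.imwrite(f'pics/{name}.png',im[:,:,::-1]); return im
def proj(cam,X):
    c=robot.camera_info(cam); p=np.asarray(c['R'])@np.asarray(X,float)+np.asarray(c['t'])
    return np.array([c['fx']*p[0]/p[2]+c['cx'],c['fy']*p[1]/p[2]+c['cy']])
def ray(cam,u,v,z):
    c=robot.camera_info(cam);R=np.asarray(c['R']);t=np.asarray(c['t'])
    o=-R.T@t; d=R.T@np.array([(u-c['cx'])/c['fx'],(v-c['cy'])/c['fy'],1]); return o+d*(z-o[2])/d[2]
E
python3 - <<'E'
from h import *
s=robot.sense();print(s)
for cam in('scene','top'):
    im=snap(cam,cam+'0');c=robot.camera_info(cam);print(cam,c['fx'],'pos',(-np.array(c['R']).T@np.array(c['t'])).round(3),np.array(c['R']).round(2).tolist())
    for n in['tray','jig','stand','rack','spool0','pin0','tape_roll','socket','tape_measure']:
        print(n,[(np.round(d['position'],3).tolist(),round(d['score'],2)) for d in robot.search_frame(cam,n)])
a=cv2.imread('pics/scene0.png');b=cv2.imread('pics/top0.png')
E
```

```text
pics
{'time_s': 0.0, 'q': array([-0.88680154,  0.50187001, -0.42676168,  1.55141774,  0.22078915,
        1.13826602, -0.2103017 ]), 'joint_velocities': array([ 0.00088473,  0.00076791,  0.00070016, -0.00068888, -0.0006851 ,
       -0.00079644,  0.00086987]), 'effort': array([ 2.11457109e-05, -5.66596019e+01, -5.81610337e+00, -2.79107577e+01,
       -6.85872068e-02,  3.08168982e-02,  1.85103022e-04]), 'eef_pos': array([0.26529124, 0.59265681, 0.22567524]), 'tcp_rot': array([[-9.12771185e-01,  4.08470365e-01, -8.51748271e-04],
       [ 4.08471245e-01,  9.12769584e-01, -1.71101480e-03],
       [ 7.85510751e-05, -1.90967969e-03, -9.99998173e-01]]), 'contact_force': array([ 0.36024099,  0.26955167, -1.01341363]), 'torque': array([ 0.03417252,  0.01969665, -0.00850476]), 'finger_gap': 0.09162132590757446}
scene 444.00721031728716 pos [1.56  0.409 0.721] [[-0.41, 0.91, 0.03], [0.47, 0.24, -0.85], [-0.78, -0.34, -0.53]]
tray []
jig [([0.453, 0.266, 0.011], 0.6)]
stand [([0.716, 0.005, 0.064], 0.88)]
rack [([0.483, 0.007, 0.038], 0.79), ([0.462, -0.001, 0.093], 0.32)]
spool0 [([0.396, -0.251
[... 229 characters left out ...]
0153 pos [ 0.42  -0.032  1.048] [[0.0, -1.0, 0.01], [-0.99, -0.0, -0.14], [0.14, -0.01, -0.99]]
tray [([0.434, -0.296, 0.052], 0.63), ([0.75, -0.289, 0.058], 0.61)]
jig [([0.426, 0.263, 0.009], 0.91)]
stand [([0.662, -0.016, 0.019], 0.67), ([0.606, -0.418, 0.029], 0.65), ([0.633, 0.36, 0.021], 0.61), ([0.465, -0.005, 0.048], 0.6), ([0.432, -0.299, 0.051], 0.19)]
rack [([0.461, -0.005, 0.048], 0.7)]
spool0 [([0.398, -0.252, 0.051], 0.65), ([0.372, -0.339, 0.047], 0.54)]
pin0 [([0.462, -0.005, 0.105], 0.61), ([0.462, 0.035, 0.11], 0.4)]
tape_roll [([0.634, 0.358, 0.022], 0.67)]
socket [([0.605, -0.416, 0.028], 0.87)]
tape_measure [([0.754, -0.289, 0.059], 0.74), ([0.399, -0.254, 0.048], 0.45)]
```

View pics/scene0.png

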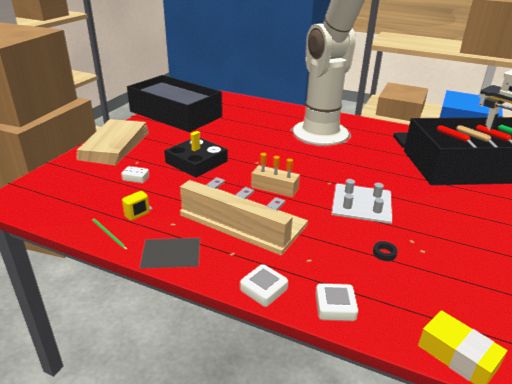

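View pics/top0.png

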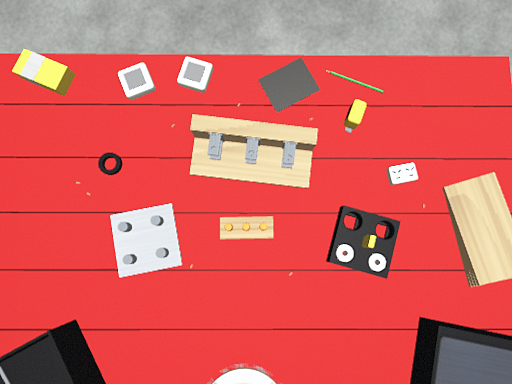

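Two spools sit in the two tray recesses nearest the robot (top px ~345,252 and ~377,262). The jig is at (146,240), the rack at (247,228) and the stand at (253,150). I'll fit outlines to get accurate poses.

```bash
cat > fit.py <<'E'
from h import *
from scipy.optimize import minimize
def box(x0,x1,y0,y1,z0,z1): return np.array([[x,y,z] for x in(x0,x1) for y in(y0,y1) for z in(z0,z1)])
def cyl(x,y,r,z0,z1):
    a=np.linspace(0,2*np.pi,24,endpoint=False);return np.array([[x+r*np.cos(t),y+r*np.sin(t),z] for z in(z0,z1) for t in a])
M={'tray':[box(-.075,.075,-.075,.075,0,.048),box(-.015,.015,-.007,.007,.048,.110)],
 'jig':[box(-.0825,.0825,-.0825,.0825,0,.010)]+[cyl(i*.042,j*.042,.013,.01,.048) for i in(-1,1) for j in(-1,1)],
 'rack':[box(-.0275,.0275,-.0675,.0675,0,.05)]+[cyl(0,k*.042,.009,.076,.108) for k in(-1,0,1)],
 'stand':[box(-.06,.09,-.16,.16,0,.018),box(.04,.082,-.16,.16,0,.092)]+[box(-.016,.04,k*.095-.014,k*.095+.014,z,z+.006) for k in(-1,0,1) for z in(.03,.082)]}
def render(cam,parts,p):
    c,s=np.cos(p[2]),np.sin(p[2]); R=np.array([[c,-s,0],[s,c,0],[0,0,1]]);im=np.zeros((384*4,512*4),np.uint8)
    I=robot.camera_info(cam)
    for P in parts:
        X=(P@R.T+[p[0],p[1],0])@np.asarray(I['R']).T+np.asarray(I['t'])
        uv=np.c_[I['fx']*X[:,0]/X[:,2]+I['cx'],I['fy']*X[:,1]/X[:,2]+I['cy']]
        h=cv2.convexHull(((uv+.5)*4*16-8).astype(np.int32)); cv2.fillConvexPoly(im,h,255,shift=4)
    return cv2.resize(im,(512,384),interpolation=cv2.INTER_AREA)/255.
def fill(m):
    c,_=cv2.findContours(m.astype(np.uint8),cv2.RETR_EXTERNAL,cv2.CHAIN_APPROX_NONE)
    o=np.zeros(m.shape,np.uint8); cv2.drawContours(o,[max(c,key=cv2.contourArea)],-1,1,-1); return o.astype(float)
def fit(name,p0,masks):
    f=lambda p:sum(np.abs(render(c,M[name],[p[0],p[1],p[2]/10])-m).sum()/m.sum() for c,m in masks.items())
    p0=np.array([p0[0],p0[1],p0[2]*10]);S=np.vstack([p0,p0+[.012,0,0],p0+[0,.012,0],p0+[0,0,1.]])
    r=minimize(f,p0,method='Nelder-Mead',options=dict(initial_simplex=S,xatol=1e-5,fatol=1e-5))
    return np.array([r.x[0],r.x[1],r.x[2]/10]),r.fun
def nonred(im,uvbox):
    # things on the red cloth: everything not red inside box
    u0,v0,u1,v1=uvbox; hsv=cv2.cvtColor(im,cv2.COLOR_RGB2HSV)
    red=((hsv[:,:,0]<6)|(hsv[:,:,0]>174))&(hsv[:,:,1]>150)&(hsv[:,:,2]>60)
    m=np.zeros(red.shape,bool); m[v0:v1,u0:u1]=~red[v0:v1,u0:u1]; return fill(cv2.morphologyEx(m.astype(np.uint8),cv2.MORPH_OPEN,np.ones((3,3))))
E
python3 - <<'E'
from fit import *
T=cv2.imread('pics/top0.png')[:,:,::-1].copy();S=cv2.imread('pics/scene0.png')[:,:,::-1].copy()
B={'tray':((315,192,412,290),(155,125,232,180),(.43,-.29,-.2)),'jig':((100,195,192,285),(325,170,400,226),(.43,.265,.1)),
'rack':((212,208,282,248),(245,148,305,200),(.463,-.005,0)),'stand':((180,105,328,195),(172,172,312,250),(.66,-.005,-.05))}
for n,(bt,bs,p0) in B.items():
    mt,ms=nonred(T,bt),nonred(S,bs)
    print(n,*[(r[0].round(4).tolist(),round(r[1],3)) for r in (fit(n,p0,{'top':mt}),fit(n,p0,{'scene':ms}),fit(n,p0,{'top':mt,'scene':ms}))])
hsv=cv2.cvtColor(T,cv2.COLOR_RGB2HSV)
E
```

```text
tray ([0.424, -0.3072, -0.2741], np.float64(0.037)) ([0.4244, -0.3061, -0.267], np.float64(0.067)) ([0.4241, -0.3064, -0.2724], np.float64(0.106))
jig ([0.4278, 0.2598, 0.1956], np.float64(0.018)) ([0.429, 0.2612, 0.1934], np.float64(0.032)) ([0.4283, 0.2605, 0.1938], np.float64(0.059))
rack ([0.4588, -0.0059, 0.0178], np.float64(0.029)) ([0.4607, -0.0041, 0.0324], np.float64(0.056)) ([0.4588, -0.005, 0.0162], np.float64(0.098))
stand ([0.6441, -0.0174, -0.1171], np.float64(0.015)) ([0.6447, -0.0153, -0.1096], np.float64(0.039)) ([0.6441, -0.0166, -0.1144], np.float64(0.06))
```

```bash
cat > mv.py <<'E'
from h import *
from scipy.spatial.transform import Rotation as Ro
def Rt(a): # jaw-y direction angle deg, tool down
    a=np.radians(a); y=np.array([np.cos(a),np.sin(a),0]);z=np.array([0,0,-1.]); return np.c_[np.cross(y,z),y,z]
def plan(*T):
    s=robot.sense();p=s['eef_pos'];R=s['tcp_rot']
    print('t',round(s['time_s'],2),'tcp',p.round(4),'yang',round(np.degrees(np.arctan2(R[1,1],R[0,1])),2),'F',s['contact_force'].round(1),'gap',round(s['finger_gap'],4))
    for x,y,z,a in T:
        d=R.T@(np.array([x,y,z])-p)*100; R2=Rt(a); w=np.degrees(Ro.from_matrix(R.T@R2).as_rotvec())
        print((x,y,z,a),'-> xyz',d.round(2),'w',w.round(2),'rows',round(max(np.linalg.norm(d)/6.25,np.linalg.norm(w)/10.7),1)); p=np.array([x,y,z]);R=R2
E
python3 - <<'E'
from fit import *
from mv import *
T=cv2.imread('pics/top0.png')[:,:,::-1].copy();S=cv2.imread('pics/scene0.png')[:,:,::-1].copy()
for y in(-.27,-.27+np.pi/2): print(fit('tray',(.424,-.306,y),{'top':nonred(T,(315,192,412,290)),'scene':nonred(S,(155,125,232,180))}))
plan((.40,.35,.25,74.4),(.45,.1,.25,74.4),(.4241,-.15,.25,74.4),(.4241,-.3064,.2,74.4),(.4241,-.3064,.068,74.4))
E
```

```text
(array([ 0.42430595, -0.30630482, -0.27752855]), np.float64(0.10552484899323528))
(array([ 0.42459585, -0.30613594,  1.29729466]), np.float64(0.11291188068161959))
t 1.0 tcp [0.2655 0.5933 0.2268] yang 65.89 F [-0.4 -0.3 -0.1] gap 0.092
(0.4, 0.35, 0.25, 74.4) -> xyz [-22.22 -16.71  -2.33] w [ 0.   -0.   -8.51] rows 4.5
(0.45, 0.1, 0.25, 74.4) -> xyz [-11.54 -22.73   0.  ] w [0. 0. 0.] rows 4.1
(0.4241, -0.15, 0.25, 74.4) -> xyz [ -4.23 -24.78   0.  ] w [0. 0. 0.] rows 4.0
(0.4241, -0.3064, 0.2, 74.4) -> xyz [ -4.21 -15.06   5.  ] w [0. 0. 0.] rows 2.6
(0.4241, -0.3064, 0.068, 74.4) -> xyz [ 0.   0.  13.2] w [0. 0. 0.] rows 2.1
```

Call:
{"op": "apply_moves", "data": {
  "steps": [
    {"x": -22.2, "y": -16.7, "z": -2.3, "wz": -8.5, "hand": 1},
    {"x": -22.2, "y": -16.7, "z": -2.3, "wz": -8.5, "hand": 1},
    {"x": -22.2, "y": -16.7, "z": -2.3, "wz": -8.5, "hand": 1},
    {"x": -22.2, "y": -16.7, "z": -2.3, "wz": -8.5, "hand": 1},
    {"x": -22.2, "y": -16.7, "z": -2.3, "wz": -8.5, "hand": 1}
  ]
}}

```text
validation failed for argument at $.st...
```

Call:
{"op": "apply_moves", "data": {
  "steps": [
    {"x": -11.5, "y": -22.7},
    {"x": -11.5, "y": -22.7},
    {"x": -11.5, "y": -22.7},
    {"x": -11.5, "y": -22.7},
    {"x": -11.5, "y": -22.7}
  ]
}}

```text
validation failed for argument at $.st...
```

Call:
{"op": "apply_moves", "data": {
  "steps": [
    {"x": -4.2, "y": -24.8},
    {"x": -4.2, "y": -24.8},
    {"x": -4.2, "y": -24.8},
    {"x": -4.2, "y": -24.8},
    {"x": -4.2, "y": -24.8}
  ]
}}

```text
validation failed for argument at $.st...
```

```bash
python3 - <<'E'
from mv import *
plan((.4242,-.3064,.2,74.4),(.4242,-.3064,.068,74.4))
E
```

```text
t 1.0 tcp [0.2655 0.5933 0.2268] yang 65.89 F [-0.4 -0.3 -0.1] gap 0.092
(0.4242, -0.3064, 0.2, 74.4) -> xyz [-51.24 -75.64   2.67] w [ 0.   -0.   -8.51] rows 14.6
(0.4242, -0.3064, 0.068, 74.4) -> xyz [ 0.   0.  13.2] w [0. 0. 0.] rows 2.1
```

Call:
{"op": "apply_moves", "data": {
  "steps": [
    {"x": -6.0, "y": -4.0, "z": -1.0, "wx": 0, "wy": 0, "wz": -4.0, "hand": 1}
  ]
}}

```text
time_s: 1.12
eef_pos: [0.2935, 0.5442, 0.2348]
tcp_rot: [[-0.943, 0.334, -0.004], [0.334, 0.943, 0.002], [0.004, 0.001, -1.0]]
contact_force: [1.1, -0.3, 0.6]
finger_gap: 0.0922
```

Call:
{"op": "apply_moves", "data": {
  "steps": [
    {"x": -17, "y": -14, "z": -1.5, "wx": 0, "wy": 0, "wz": -4.5, "hand": 1},
    {"x": -17, "y": -14, "z": -1.5, "wx": 0, "wy": 0, "wz": -4.5, "hand": 1},
    {"x": -17, "y": -14, "z": -1.5, "wx": 0, "wy": 0, "wz": -4.5, "hand": 1},
    {"x": -17, "y": -14, "z": -1.5, "wx": 0, "wy": 0, "wz": -4.5, "hand": 1}
  ]
}}

```text
time_s: 1.62
eef_pos: [0.4098, 0.3514, 0.2493]
tcp_rot: [[-0.965, 0.264, -0.002], [0.264, 0.965, 0.001], [0.002, 0.0, -1.0]]
contact_force: [-0.2, 0.5, 0.9]
finger_gap: 0.0919
```

Call:
{"op": "apply_moves", "data": {
  "steps": [
    {"x": -10.5, "y": -23, "z": 0, "wx": 0, "wy": 0, "wz": 0, "hand": 1},
    {"x": -10.5, "y": -23, "z": 0, "wx": 0, "wy": 0, "wz": 0, "hand": 1},
    {"x": -10.5, "y": -23, "z": 0, "wx": 0, "wy": 0, "wz": 0, "hand": 1},
    {"x": -10.5, "y": -23, "z": 0, "wx": 0, "wy": 0, "wz": 0, "hand": 1},
    {"x": -10.5, "y": -23, "z": 0, "wx": 0, "wy": 0, "wz": 0, "hand": 1}
  ]
}}

```text
time_s: 2.25
eef_pos: [0.451, 0.0967, 0.2491]
tcp_rot: [[-0.962, 0.272, -0.002], [0.272, 0.962, -0.001], [0.001, -0.001, -1.0]]
contact_force: [0.4, 1.4, -0.5]
finger_gap: 0.092
```

Call:
{"op": "apply_moves", "data": {
  "steps": [
    {"x": -4.1, "y": -24.8, "z": 0, "wx": 0, "wy": 0, "wz": 0, "hand": 1},
    {"x": -4.1, "y": -24.8, "z": 0, "wx": 0, "wy": 0, "wz": 0, "hand": 1},
    {"x": -4.1, "y": -24.8, "z": 0, "wx": 0, "wy": 0, "wz": 0, "hand": 1},
    {"x": -4.1, "y": -24.8, "z": 0, "wx": 0, "wy": 0, "wz": 0, "hand": 1},
    {"x": -4.1, "y": -24.8, "z": 0, "wx": 0, "wy": 0, "wz": 0, "hand": 1}
  ]
}}

```text
time_s: 2.88
eef_pos: [0.4225, -0.1569, 0.2496]
tcp_rot: [[-0.961, 0.278, -0.001], [0.278, 0.96, -0.002], [0.0, -0.002, -1.0]]
contact_force: [-0.3, 0.6, 0.8]
finger_gap: 0.0919
```

```bash
python3 - <<'E'
from fit import *
from mv import *
S=snap('scene','s1')
m=nonred(S,(155,125,232,180))
print(m.sum(),fit('tray',(.424,-.306,-.27),{'scene':m}))
plan((.4242,-.3064,.2,74.4),(.4242,-.3064,.068,74.4))
E
```

```text
1702.0 (array([ 0.42481993, -0.30584094, -0.26579292]), np.float64(0.06696389484113269))
t 2.92 tcp [ 0.4229 -0.155   0.2495] yang 73.99 F [ 0.5 -0.  -0.2] gap 0.0919
(0.4242, -0.3064, 0.2, 74.4) -> xyz [ -4.3  -14.51   4.96] w [-0.07 -0.05 -0.41] rows 2.5
(0.4242, -0.3064, 0.068, 74.4) -> xyz [ 0.   0.  13.2] w [0. 0. 0.] rows 2.1
```

Tray unmoved. Go down and grip.

Call:
{"op": "apply_moves", "data": {
  "steps": [
    {"x": -4.3, "y": -14.5, "z": 5, "wx": 0, "wy": 0, "wz": -0.4, "hand": 1},
    {"x": -4.3, "y": -14.5, "z": 5, "wx": 0, "wy": 0, "wz": -0.4, "hand": 1},
    {"x": -4.3, "y": -14.5, "z": 5, "wx": 0, "wy": 0, "wz": -0.4, "hand": 1},
    {"x": -4.3, "y": -14.5, "z": 5, "wx": 0, "wy": 0, "wz": -0.4, "hand": 1}
  ]
}}

```text
time_s: 3.42
eef_pos: [0.4244, -0.3066, 0.1984]
tcp_rot: [[-0.963, 0.271, -0.003], [0.271, 0.963, -0.0], [0.003, -0.001, -1.0]]
contact_force: [-0.2, -0.4, -0.6]
finger_gap: 0.0922
```

Call:
{"op": "apply_moves", "data": {
  "steps": [
    {"x": 0, "y": 0, "z": 6, "wx": 0, "wy": 0, "wz": 0, "hand": 1},
    {"x": 0, "y": 0, "z": 11, "wx": 0, "wy": 0, "wz": 0, "hand": 1},
    {"x": 0, "y": 0, "z": 13.2, "wx": 0, "wy": 0, "wz": 0, "hand": 1},
    {"x": 0, "y": 0, "z": 13.2, "wx": 0, "wy": 0, "wz": 0, "hand": 1}
  ]
}}

```text
time_s: 3.92
eef_pos: [0.4242, -0.3027, 0.0649]
tcp_rot: [[-0.964, 0.267, -0.005], [0.267, 0.964, 0.004], [0.006, 0.002, -1.0]]
contact_force: [-0.4, -0.5, 0.8]
finger_gap: 0.0917
```

```bash
python3 - <<'E'
from mv import *
plan((.4243,-.3062,.067,74.3))
E
```

```text
t 3.92 tcp [ 0.4242 -0.3027  0.0649] yang 74.52 F [-0.4 -0.5  0.8] gap 0.0917
(0.4243, -0.3062, 0.067, 74.3) -> xyz [-0.1  -0.34 -0.21] w [ 0.12 -0.35  0.22] rows 0.1
```

Call:
{"op": "apply_moves", "data": {
  "squeeze": 60,
  "steps": [
    {"x": -0.1, "y": -0.34, "z": -0.2, "wx": 0.1, "wy": -0.3, "wz": 0.2, "hand": 1},
    {"x": -0.1, "y": -0.34, "z": -0.2, "wx": 0.1, "wy": -0.3, "wz": 0.2, "hand": 0},
    {"x": -0.1, "y": -0.34, "z": -0.2, "wx": 0.1, "wy": -0.3, "wz": 0.2, "hand": 0},
    {"x": -0.1, "y": -0.34, "z": -0.2, "wx": 0.1, "wy": -0.3, "wz": 0.2, "hand": 0},
    {"x": -0.1, "y": -0.34, "z": -0.2, "wx": 0.1, "wy": -0.3, "wz": 0.2, "hand": 0}
  ]
}}

```text
time_s: 4.55
eef_pos: [0.4244, -0.3063, 0.0671]
tcp_rot: [[-0.963, 0.271, -0.001], [0.271, 0.963, 0.0], [0.001, 0.0, -1.0]]
contact_force: [-0.3, 0.6, 0.0]
finger_gap: 0.0567
```

Call:
{"op": "apply_moves", "data": {
  "steps": [
    {"x": 0, "y": 0, "z": 0, "wx": 0, "wy": 0, "wz": 0, "hand": 0},
    {"x": 0, "y": 0, "z": 0, "wx": 0, "wy": 0, "wz": 0, "hand": 0},
    {"x": 0, "y": 0, "z": 0, "wx": 0, "wy": 0, "wz": 0, "hand": 0}
  ]
}}

```text
time_s: 4.92
eef_pos: [0.4243, -0.3063, 0.0671]
tcp_rot: [[-0.963, 0.271, -0.001], [0.271, 0.963, 0.001], [0.001, 0.0, -1.0]]
contact_force: [0.3, -1.1, 0.4]
finger_gap: 0.0267
```

Call:
{"op": "apply_moves", "data": {
  "steps": [
    {"x": 0, "y": 0, "z": 0, "wx": 0, "wy": 0, "wz": 0, "hand": 0},
    {"x": 0, "y": 0, "z": 0, "wx": 0, "wy": 0, "wz": 0, "hand": 0},
    {"x": 0, "y": 0, "z": 0, "wx": 0, "wy": 0, "wz": 0, "hand": 0},
    {"x": 0, "y": 0, "z": 0, "wx": 0, "wy": 0, "wz": 0, "hand": 0}
  ]
}}

```text
time_s: 5.42
eef_pos: [0.4243, -0.3062, 0.067]
tcp_rot: [[-0.963, 0.27, -0.001], [0.27, 0.963, 0.001], [0.001, 0.0, -1.0]]
contact_force: [0.1, 1.1, -0.9]
finger_gap: 0.0139
```

Call:
{"op": "apply_moves", "data": {
  "steps": [
    {"x": 0, "y": 0, "z": -2, "wx": 0, "wy": 0, "wz": 0, "hand": 0},
    {"x": 0, "y": 0, "z": -5, "wx": 0, "wy": 0, "wz": 0, "hand": 0},
    {"x": 0, "y": 0, "z": -9, "wx": 0, "wy": 0, "wz": 0, "hand": 0},
    {"x": 0, "y": 0, "z": -13, "wx": 0, "wy": 0, "wz": 0, "hand": 0},
    {"x": 0, "y": 0, "z": -15, "wx": 0, "wy": 0, "wz": 0, "hand": 0}
  ]
}}

```text
time_s: 6.05
eef_pos: [0.4245, -0.3066, 0.2185]
tcp_rot: [[-0.963, 0.271, 0.001], [0.271, 0.963, -0.0], [-0.001, -0.0, -1.0]]
contact_force: [0.8, 0.7, -5.8]
finger_gap: 0.0134
```

```bash
python3 - <<'E'
from mv import *
S=snap('scene','s2')
cv2.imwrite('pics/s2c.png',cv2.resize(cv2.imread('pics/s2.png')[60:240,120:420],None,fx=2.6,fy=2.6))
plan((.46,-.07,.225,85),(.46,.11,.225,95),(.4283,.2605,.20,101.1))
E
```

```text
t 6.1 tcp [ 0.4254 -0.3072  0.2204] yang 74.29 F [ 1.  -0.5 -3.7] gap 0.0138
(0.46, -0.07, 0.225, 85) -> xyz [ 3.09 23.77 -0.49] w [ -0.06   0.17 -10.71] rows 3.8
(0.46, 0.11, 0.225, 95) -> xyz [ 1.57 17.93  0.  ] w [  0.   0. -10.] rows 2.9
(0.4283, 0.2605, 0.2, 101.1) -> xyz [ 1.85 15.27  2.5 ] w [ 0.   0.  -6.1] rows 2.5
```

View pics/s2c.png

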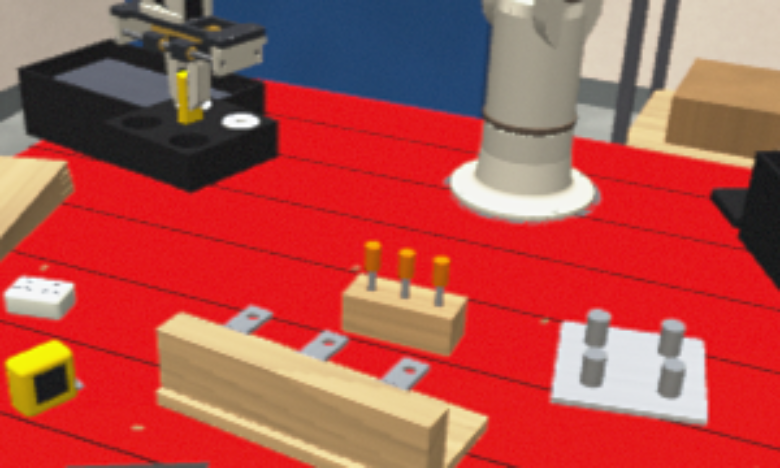

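The tray is lifted and level (crop ~190,130), with the handle in the jaws. Carrying it to the jig.

Call:
{"op": "apply_moves", "data": {
  "steps": [
    {"x": 3, "y": 4, "z": -0.5, "wx": 0, "wy": 0, "wz": -2, "hand": 0},
    {"x": 3, "y": 10, "z": -0.5, "wx": 0, "wy": 0, "wz": -5, "hand": 0},
    {"x": 3, "y": 16, "z": -0.5, "wx": 0, "wy": 0, "wz": -8, "hand": 0},
    {"x": 3.1, "y": 22, "z": -0.5, "wx": 0, "wy": 0, "wz": -10.7, "hand": 0},
    {"x": 3.1, "y": 23.8, "z": -0.5, "wx": 0, "wy": 0, "wz": -10.7, "hand": 0}
  ]
}}

```text
time_s: 6.72
eef_pos: [0.4596, -0.0647, 0.2238]
tcp_rot: [[-0.997, 0.081, 0.001], [0.081, 0.997, 0.001], [-0.001, 0.001, -1.0]]
contact_force: [0.1, -0.8, -6.3]
finger_gap: 0.0135
```

Call:
{"op": "apply_moves", "data": {
  "steps": [
    {"x": 1.6, "y": 5, "z": 0, "wx": 0, "wy": 0, "wz": -2, "hand": 0},
    {"x": 1.6, "y": 10, "z": 0, "wx": 0, "wy": 0, "wz": -6, "hand": 0},
    {"x": 1.6, "y": 15, "z": 0, "wx": 0, "wy": 0, "wz": -10, "hand": 0},
    {"x": 1.6, "y": 18, "z": 0, "wx": 0, "wy": 0, "wz": -10, "hand": 0}
  ]
}}

```text
time_s: 7.22
eef_pos: [0.4569, 0.1186, 0.2226]
tcp_rot: [[-0.995, -0.097, -0.001], [-0.097, 0.995, 0.001], [0.001, 0.001, -1.0]]
contact_force: [0.2, -1.4, -5.5]
finger_gap: 0.0138
```

```bash
python3 - <<'E'
from mv import *
plan((.4283,.2605,.20,101.1))
E
```

```text
t 7.22 tcp [0.4569 0.1186 0.2226] yang 95.58 F [ 0.2 -1.4 -5.5] gap 0.0138
(0.4283, 0.2605, 0.2, 101.1) -> xyz [ 1.47 14.4   2.28] w [ 0.07 -0.05 -5.52] rows 2.3
```

Call:
{"op": "apply_moves", "data": {
  "steps": [
    {"x": 1.5, "y": 5, "z": 2, "wx": 0, "wy": 0, "wz": -3, "hand": 0},
    {"x": 1.5, "y": 10, "z": 2.3, "wx": 0, "wy": 0, "wz": -5.5, "hand": 0},
    {"x": 1.5, "y": 14.4, "z": 2.3, "wx": 0, "wy": 0, "wz": -5.5, "hand": 0},
    {"x": 1.5, "y": 14.4, "z": 2.3, "wx": 0, "wy": 0, "wz": -5.5, "hand": 0}
  ]
}}

```text
time_s: 7.72
eef_pos: [0.4257, 0.2647, 0.1985]
tcp_rot: [[-0.98, -0.199, -0.003], [-0.199, 0.98, 0.003], [0.003, 0.004, -1.0]]
contact_force: [-0.2, -0.3, -5.4]
finger_gap: 0.0138
```

Call:
{"op": "apply_moves", "data": {
  "steps": [
    {"x": 0, "y": 0, "z": 4, "wx": 0, "wy": 0, "wz": 0, "hand": 0},
    {"x": 0, "y": 0, "z": 7, "wx": 0, "wy": 0, "wz": 0, "hand": 0},
    {"x": 0, "y": 0, "z": 7, "wx": 0, "wy": 0, "wz": 0, "hand": 0}
  ]
}}

```text
time_s: 8.1
eef_pos: [0.4228, 0.2622, 0.1254]
tcp_rot: [[-0.98, -0.198, -0.01], [-0.198, 0.98, -0.001], [0.01, 0.001, -1.0]]
contact_force: [-0.7, -0.4, -5.4]
finger_gap: 0.0138
```

```bash
python3 - <<'E'
from mv import *
plan((.4283,.2605,.118,101.1),(.4283,.2605,.077,101.1))
S=snap('scene','s3');T=snap('top','t3')
a=cv2.resize(S[110:240,310:430],None,fx=3.3,fy=3.3);b=cv2.resize(T[170:300,85:205],None,fx=3.3,fy=3.3)
cv2.imwrite('pics/c3.png',np.hstack([a,b])[:,:,::-1])
E
```

```text
t 8.1 tcp [0.4228 0.2622 0.1254] yang 101.44 F [-0.7 -0.4 -5.4] gap 0.0138
(0.4283, 0.2605, 0.118, 101.1) -> xyz [-0.52 -0.28  0.73] w [ 0.06 -0.59  0.34] rows 0.1
(0.4283, 0.2605, 0.077, 101.1) -> xyz [0.  0.  4.1] w [0. 0. 0.] rows 0.7
```

View pics/c3.png

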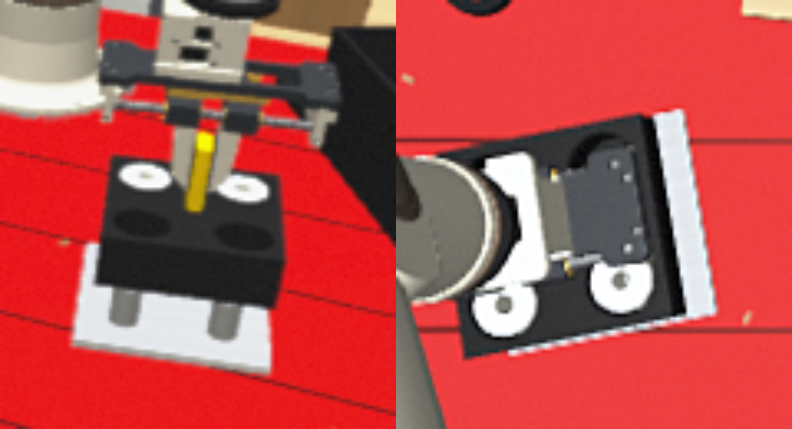

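The tray hangs level over the jig posts. Aligning, then lowering.

Call:
{"op": "apply_moves", "data": {
  "steps": [
    {"x": -0.5, "y": -0.3, "z": 0.3, "wx": 0, "wy": -0.6, "wz": 0.3, "hand": 0},
    {"x": -0.5, "y": -0.3, "z": 0.3, "wx": 0, "wy": -0.6, "wz": 0.3, "hand": 0},
    {"x": -0.5, "y": -0.3, "z": 0.3, "wx": 0, "wy": -0.6, "wz": 0.3, "hand": 0}
  ]
}}

```text
time_s: 8.57
eef_pos: [0.4314, 0.2625, 0.1261]
tcp_rot: [[-0.981, -0.193, 0.007], [-0.193, 0.981, 0.005], [-0.008, 0.004, -1.0]]
contact_force: [0.1, -0.9, -5.2]
finger_gap: 0.0139
```

Call:
{"op": "apply_moves", "data": {
  "steps": [
    {"x": 0, "y": 0, "z": 0.5, "wx": 0, "wy": 0, "wz": 0, "hand": 0},
    {"x": 0, "y": 0, "z": 1.0, "wx": 0, "wy": 0, "wz": 0, "hand": 0},
    {"x": 0, "y": 0, "z": 1.5, "wx": 0, "wy": 0, "wz": 0, "hand": 0},
    {"x": 0, "y": 0, "z": 1.7, "wx": 0, "wy": 0, "wz": 0, "hand": 0}
  ]
}}

```text
time_s: 9.07
eef_pos: [0.4317, 0.2629, 0.1127]
tcp_rot: [[-0.981, -0.193, 0.008], [-0.193, 0.981, 0.004], [-0.009, 0.002, -1.0]]
contact_force: [-15.6, -10.1, 48.6]
finger_gap: 0.0137
```

```bash
python3 - <<'E'
from mv import *
plan((.4283,.2605,.078,101.1))
E
```

```text
t 9.07 tcp [0.4317 0.2629 0.1127] yang 101.14 F [-15.6 -10.1  48.6] gap 0.0137
(0.4283, 0.2605, 0.078, 101.1) -> xyz [ 0.41 -0.18  3.46] w [0.13 0.49 0.04] rows 0.6
```

Call:
{"op": "apply_moves", "data": {
  "steps": [
    {"x": 0, "y": 0, "z": -1.2, "wx": 0, "wy": 0, "wz": 0, "hand": 0},
    {"x": 0.4, "y": -0.2, "z": -1.2, "wx": 0.1, "wy": 0.5, "wz": 0, "hand": 0},
    {"x": 0.4, "y": -0.2, "z": -1.2, "wx": 0.1, "wy": 0.5, "wz": 0, "hand": 0},
    {"x": 0.4, "y": -0.2, "z": -1.2, "wx": 0.1, "wy": 0.5, "wz": 0, "hand": 0}
  ]
}}

```text
time_s: 9.57
eef_pos: [0.4276, 0.2597, 0.1238]
tcp_rot: [[-0.981, -0.193, -0.002], [-0.193, 0.981, -0.0], [0.002, 0.0, -1.0]]
contact_force: [-1.0, 1.3, -5.3]
finger_gap: 0.0137
```

```bash
python3 - <<'E'
from mv import *
plan((.4283,.2605,.118,101.1),(.4283,.2605,.077,101.1))
S=snap('scene','s3');T=snap('top','t3')
a=cv2.resize(S[110:240,310:430],None,fx=3.3,fy=3.3);b=cv2.resize(T[170:300,85:205],None,fx=3.3,fy=3.3)
cv2.imwrite('pics/c4.png',np.hstack([a,b])[:,:,::-1])
E
```

```text
t 9.57 tcp [0.4276 0.2597 0.1238] yang 101.12 F [-1.   1.3 -5.3] gap 0.0137
(0.4283, 0.2605, 0.118, 101.1) -> xyz [-0.08  0.07  0.58] w [ 0.   -0.09  0.02] rows 0.1
(0.4283, 0.2605, 0.077, 101.1) -> xyz [0.  0.  4.1] w [0. 0. 0.] rows 0.7
```

View pics/c4.png

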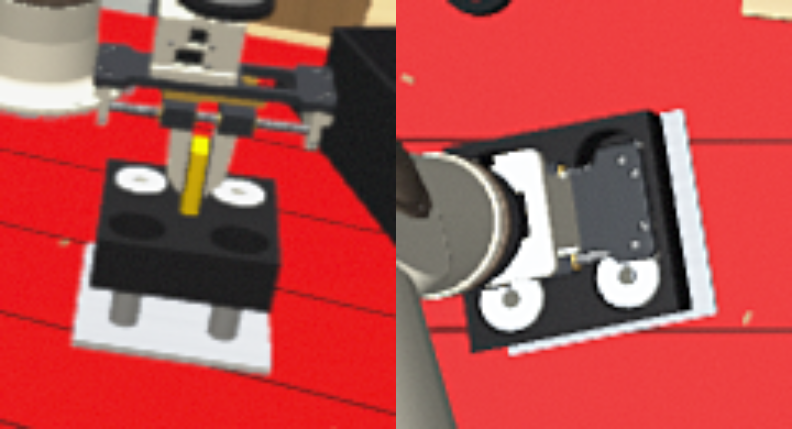

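```bash
python3 - <<'E'
from mv import *
T=cv2.imread('pics/t3.png').astype(int)
w=(T.min(2)>190).astype(np.uint8); w[:,:100]=0; 
c=[]
n,l,st,ce=cv2.connectedComponentsWithStats(w[240:285,105:170])
for i in range(1,n):
    if st[i,4]>80:
        cnt,_=cv2.findContours((l==i).astype(np.uint8),0,2); h=cv2.convexHull(max(cnt,key=len)); (x,y),r,_=cv2.fitEllipse(h); print(st[i],x+105,y+240,r,ray('top',x+105,y+240,.105).round(4))
a=np.radians(11.1);R=np.array([[np.cos(a),-np.sin(a)],[np.sin(a),np.cos(a)]])
for j in(-1,1): print(np.array([.4276,.2597])+R@[-.042,j*.042])
E
```

```text
[  6   0  22  30 359] 122.06245613098145 255.23167037963867 (18.590038299560547, 32.05990219116211) [0.3903 0.2859 0.105 ]
[ 41   8  18  15 195] 154.80196380615234 253.95405292510986 (17.017953872680664, 18.7989444732666) [0.3933 0.2088 0.105 ]
[ 14  25  51  13 105] 143.5008201599121 270.9643497467041 (4.434103965759277, 53.59648132324219) [0.3538 0.2338 0.105 ]
[0.39447163 0.21039979]
[0.37829979 0.29282837]
```

Call:
{"op": "apply_moves", "data": {
  "steps": [
    {"x": -0.15, "y": 0.15, "z": 0, "wx": 0, "wy": 0, "wz": 0, "hand": 0},
    {"x": -0.15, "y": 0.15, "z": 0.5, "wx": 0, "wy": 0, "wz": 0, "hand": 0},
    {"x": -0.15, "y": 0.15, "z": 1.0, "wx": 0, "wy": 0, "wz": 0, "hand": 0},
    {"x": -0.15, "y": 0.15, "z": 1.4, "wx": 0, "wy": 0, "wz": 0, "hand": 0}
  ]
}}

```text
time_s: 10.18
eef_pos: [0.4287, 0.2615, 0.1094]
tcp_rot: [[-0.981, -0.193, -0.002], [-0.193, 0.981, -0.0], [0.002, 0.0, -1.0]]
contact_force: [-0.1, -0.1, -5.0]
finger_gap: 0.0138
```

Call:
{"op": "apply_moves", "data": {
  "steps": [
    {"x": 0, "y": 0, "z": 0.6, "wx": 0, "wy": 0, "wz": 0, "hand": 0},
    {"x": 0, "y": 0, "z": 1.2, "wx": 0, "wy": 0, "wz": 0, "hand": 0},
    {"x": 0, "y": 0, "z": 1.8, "wx": 0, "wy": 0, "wz": 0, "hand": 0},
    {"x": 0, "y": 0, "z": 2.4, "wx": 0, "wy": 0, "wz": 0, "hand": 0},
    {"x": 0, "y": 0, "z": 2.8, "wx": 0, "wy": 0, "wz": 0, "hand": 0}
  ]
}}

```text
time_s: 10.8
eef_pos: [0.4285, 0.2614, 0.081]
tcp_rot: [[-0.981, -0.193, -0.002], [-0.193, 0.981, -0.0], [0.002, -0.0, -1.0]]
contact_force: [-0.0, 0.4, -2.3]
finger_gap: 0.0139
```

Call:
{"op": "apply_moves", "data": {
  "steps": [
    {"x": 0, "y": 0, "z": 0.2, "wx": 0, "wy": 0, "wz": 0, "hand": 0},
    {"x": 0, "y": 0, "z": 0.4, "wx": 0, "wy": 0, "wz": 0, "hand": 0},
    {"x": 0, "y": 0, "z": 0.4, "wx": 0, "wy": 0, "wz": 0, "hand": 0}
  ]
}}

```text
time_s: 11.18
eef_pos: [0.4287, 0.2615, 0.0771]
tcp_rot: [[-0.981, -0.193, -0.002], [-0.193, 0.981, -0.0], [0.002, 0.0, -1.0]]
contact_force: [-0.1, -0.2, -2.5]
finger_gap: 0.0137
```

Call:
{"op": "apply_moves", "data": {
  "steps": [
    {"x": 0, "y": 0, "z": 0.2, "wx": 0, "wy": 0, "wz": 0, "hand": 0},
    {"x": 0, "y": 0, "z": 0.2, "wx": 0, "wy": 0, "wz": 0, "hand": 0}
  ]
}}

```text
time_s: 11.42
eef_pos: [0.4288, 0.2616, 0.077]
tcp_rot: [[-0.981, -0.193, -0.001], [-0.193, 0.981, -0.001], [0.001, -0.001, -1.0]]
contact_force: [-5.4, -3.2, 16.8]
finger_gap: 0.0135
```

Call:
{"op": "apply_moves", "data": {
  "steps": [
    {"x": 0, "y": 0, "z": 0, "wx": 0, "wy": 0, "wz": 0, "hand": 0.5},
    {"x": 0, "y": 0, "z": 0, "wx": 0, "wy": 0, "wz": 0, "hand": 0.5},
    {"x": 0, "y": 0, "z": 0, "wx": 0, "wy": 0, "wz": 0, "hand": 0.5},
    {"x": 0, "y": 0, "z": 0, "wx": 0, "wy": 0, "wz": 0, "hand": 0.5}
  ]
}}

```text
time_s: 11.92
eef_pos: [0.4287, 0.2615, 0.0768]
tcp_rot: [[-0.981, -0.193, -0.001], [-0.193, 0.981, -0.001], [0.001, -0.001, -1.0]]
contact_force: [0.6, -0.3, -0.8]
finger_gap: 0.0449
```

Call:
{"op": "apply_moves", "data": {
  "steps": [
    {"x": 0, "y": 0, "z": -4, "wx": 0, "wy": 0, "wz": 0, "hand": 0.6},
    {"x": 0, "y": 0, "z": -9, "wx": 0, "wy": 0, "wz": 0, "hand": 0.7},
    {"x": 0, "y": -4, "z": -13, "wx": 0, "wy": 0, "wz": 4, "hand": 0.7},
    {"x": 0, "y": -10, "z": -13, "wx": 0, "wy": 0, "wz": 12, "hand": 0.7},
    {"x": 0, "y": -16, "z": -13, "wx": 0, "wy": 0, "wz": 17.7, "hand": 0.7}
  ]
}}

```text
time_s: 12.55
eef_pos: [0.4604, 0.1033, 0.2077]
tcp_rot: [[-0.993, 0.117, 0.001], [0.117, 0.993, -0.001], [-0.001, -0.0, -1.0]]
contact_force: [0.8, 0.5, 0.4]
finger_gap: 0.0644
```

Call:
{"op": "apply_moves", "data": {
  "steps": [
    {"x": -10, "y": -5, "z": 0, "wx": 0, "wy": 0, "wz": 0, "hand": 0.7},
    {"x": -10, "y": -5, "z": 0, "wx": 0, "wy": 0, "wz": 0, "hand": 0.7},
    {"x": -10, "y": -5, "z": 0, "wx": 0, "wy": 0, "wz": 0, "hand": 0.7}
  ]
}}

```text
time_s: 12.92
eef_pos: [0.5565, 0.0382, 0.2074]
tcp_rot: [[-0.992, 0.123, 0.002], [0.123, 0.992, -0.002], [-0.002, -0.001, -1.0]]
contact_force: [-0.4, 0.7, -0.2]
finger_gap: 0.0642
```

```bash
python3 - <<'E'
from mv import *
plan((.4,.25,.2,83.4))
S=snap('scene','s5');T=snap('top','t5')
for c in('top','scene'):
  print(c,[(np.round(d['position'],4).tolist(),round(d['score'],2)) for d in robot.search_frame(c,'spool0')])
a=cv2.resize(S[130:240,310:420],None,fx=3.6,fy=3.6);b=cv2.resize(T[185:295,90:200],None,fx=3.6,fy=3.6)
cv2.imwrite('pics/c5.png',np.hstack([a,b])[:,:,::-1])
E
```

```text
t 12.93 tcp [0.5565 0.0382 0.2074] yang 82.93 F [-0.4  0.7 -0.2] gap 0.0642
(0.4, 0.25, 0.2, 83.4) -> xyz [18.14 19.1   0.68] w [-0.09  0.12 -0.47] rows 4.2
top [([0.3811, 0.2882, 0.0866], 0.8), ([0.4002, 0.2162, 0.0857], 0.76)]
scene [([0.4087, 0.217, 0.0775], 0.64), ([0.3933, 0.2977, 0.0814], 0.62)]
```

View pics/c5.png

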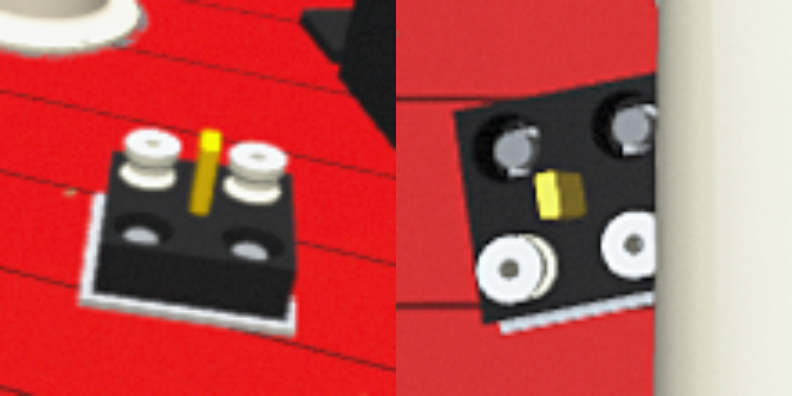

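```bash
python3 - <<'E'
from mv import *
for n,b in(('t5',(108,172,245,275)),('s5',(340,395,160,190))):
    I=cv2.imread(f'pics/{n}.png')[b[2]:b[3],b[0]:b[1]]
    m=(I.min(2)>150).astype(np.uint8)
    cam='top' if n[0]=='t' else 'scene'
for cam,uv in(('top',[(121.7-.3,259.4-.3),(155.8-.3,252.5-.3)]),('scene',[(352.2-.3,170.3-.3),(381.7-.3,173.6-.3)])):
    for u,v in uv: print(cam,ray(cam,u,v,.088).round(4))
plan((.395,.211,.2,83.4),(.395,.211,.062,83.4))
E
```

```text
top [0.3806 0.2928 0.088 ]
top [0.397  0.2116 0.088 ]
scene [0.4045 0.214  0.088 ]
scene [0.3848 0.2961 0.088 ]
t 13.12 tcp [0.5528 0.0432 0.2075] yang 83.38 F [ 0.  -0.3 -0.7] gap 0.0642
(0.395, 0.211, 0.2, 83.4) -> xyz [17.6  14.85  0.76] w [-0.01 -0.03 -0.02] rows 3.7
(0.395, 0.211, 0.062, 83.4) -> xyz [ 0.   0.  13.8] w [0. 0. 0.] rows 2.2
```

Call:
{"op": "apply_moves", "data": {
  "steps": [
    {"x": 17.5, "y": 14.9, "z": 0.8, "wx": 0, "wy": 0, "wz": 0, "hand": 0.62},
    {"x": 17.5, "y": 14.9, "z": 0.8, "wx": 0, "wy": 0, "wz": 0, "hand": 0.62},
    {"x": 17.5, "y": 14.9, "z": 0.8, "wx": 0, "wy": 0, "wz": 0, "hand": 0.62},
    {"x": 17.5, "y": 14.9, "z": 0.8, "wx": 0, "wy": 0, "wz": 0, "hand": 0.62},
    {"x": 17.5, "y": 14.9, "z": 0.8, "wx": 0, "wy": 0, "wz": 0, "hand": 0.62}
  ]
}}

```text
time_s: 13.75
eef_pos: [0.3923, 0.2148, 0.1998]
tcp_rot: [[-0.994, 0.106, -0.001], [0.106, 0.994, 0.0], [0.001, 0.0, -1.0]]
contact_force: [0.4, -0.7, -0.3]
finger_gap: 0.0567
```

Call:
{"op": "apply_moves", "data": {
  "steps": [
    {"x": 0, "y": 0, "z": 5, "wx": 0, "wy": 0, "wz": 0, "hand": 0.62},
    {"x": 0, "y": 0, "z": 9, "wx": 0, "wy": 0, "wz": 0, "hand": 0.62},
    {"x": 0, "y": 0, "z": 10, "wx": 0, "wy": 0, "wz": 0, "hand": 0.62},
    {"x": 0, "y": 0, "z": 10, "wx": 0, "wy": 0, "wz": 0, "hand": 0.62}
  ]
}}

```text
time_s: 14.25
eef_pos: [0.3922, 0.2146, 0.0999]
tcp_rot: [[-0.994, 0.106, -0.001], [0.106, 0.994, -0.0], [0.001, -0.0, -1.0]]
contact_force: [-0.2, 0.6, 0.8]
finger_gap: 0.0567
```

```bash
python3 - <<'E'
from mv import *
plan((.396,.2115,.095,83.4),(.396,.2115,.062,83.4))
E
```

```text
t 14.25 tcp [0.3922 0.2146 0.0999] yang 83.91 F [-0.2  0.6  0.8] gap 0.0567
(0.396, 0.2115, 0.095, 83.4) -> xyz [-0.41 -0.27  0.49] w [-0.02 -0.08  0.51] rows 0.1
(0.396, 0.2115, 0.062, 83.4) -> xyz [0.  0.  3.3] w [0. 0. 0.] rows 0.5
```

Call:
{"op": "apply_moves", "data": {
  "steps": [
    {"x": -0.4, "y": -0.27, "z": 0, "wx": 0, "wy": 0, "wz": 0.5, "hand": 0.62},
    {"x": -0.4, "y": -0.27, "z": 1.5, "wx": 0, "wy": 0, "wz": 0.5, "hand": 0.62},
    {"x": -0.4, "y": -0.27, "z": 3, "wx": 0, "wy": 0, "wz": 0.5, "hand": 0.62},
    {"x": -0.4, "y": -0.27, "z": 3.8, "wx": 0, "wy": 0, "wz": 0.5, "hand": 0.62},
    {"x": -0.4, "y": -0.27, "z": 3.8, "wx": 0, "wy": 0, "wz": 0.5, "hand": 0.62}
  ]
}}

```text
time_s: 14.88
eef_pos: [0.395, 0.2112, 0.0609]
tcp_rot: [[-0.993, 0.115, -0.003], [0.115, 0.993, -0.001], [0.003, -0.001, -1.0]]
contact_force: [0.1, 0.2, -0.7]
finger_gap: 0.0567
```

Call:
{"op": "apply_moves", "data": {
  "squeeze": 25,
  "steps": [
    {"x": 0, "y": 0, "z": 0, "wx": 0, "wy": 0, "wz": 0, "hand": 0.3},
    {"x": 0, "y": 0, "z": 0, "wx": 0, "wy": 0, "wz": 0, "hand": 0.3},
    {"x": 0, "y": 0, "z": 0, "wx": 0, "wy": 0, "wz": 0, "hand": 0.3},
    {"x": 0, "y": 0, "z": 0, "wx": 0, "wy": 0, "wz": 0, "hand": 0.3},
    {"x": 0, "y": 0, "z": 0, "wx": 0, "wy": 0, "wz": 0, "hand": 0.3}
  ]
}}

```text
time_s: 15.5
eef_pos: [0.3952, 0.2113, 0.0611]
tcp_rot: [[-0.993, 0.115, -0.003], [0.115, 0.993, -0.001], [0.003, -0.001, -1.0]]
contact_force: [0.0, 0.3, 0.4]
finger_gap: 0.0434
```

```bash
python3 - <<'E'
from mv import *
plan((.396,.2115,.15,83.4),(.50,.10,.15,83.4))
E
```

```text
t 15.5 tcp [0.3952 0.2113 0.0611] yang 83.42 F [0.  0.3 0.4] gap 0.0434
(0.396, 0.2115, 0.15, 83.4) -> xyz [-0.05  0.01 -8.89] w [-0.07 -0.17  0.02] rows 1.4
(0.5, 0.1, 0.15, 83.4) -> xyz [-11.61  -9.88   0.  ] w [0. 0. 0.] rows 2.4
```

Call:
{"op": "apply_moves", "data": {
  "steps": [
    {"x": 0, "y": 0, "z": -2, "wx": 0, "wy": -0.1, "wz": 0, "hand": 0.3},
    {"x": 0, "y": 0, "z": -5, "wx": 0, "wy": -0.1, "wz": 0, "hand": 0.3},
    {"x": 0, "y": 0, "z": -9, "wx": 0, "wy": -0.1, "wz": 0, "hand": 0.3},
    {"x": 0, "y": 0, "z": -10, "wx": 0, "wy": -0.1, "wz": 0, "hand": 0.3},
    {"x": 0, "y": 0, "z": -10, "wx": 0, "wy": -0.1, "wz": 0, "hand": 0.3}
  ]
}}

```text
time_s: 16.12
eef_pos: [0.3957, 0.2113, 0.1612]
tcp_rot: [[-0.993, 0.115, -0.0], [0.115, 0.993, -0.001], [0.0, -0.001, -1.0]]
contact_force: [0.3, 0.5, -0.9]
finger_gap: 0.0432
```

Call:
{"op": "apply_moves", "data": {
  "steps": [
    {"x": -5, "y": -3, "z": 0, "wx": 0, "wy": 0, "wz": 0, "hand": 0.3},
    {"x": -10, "y": -6, "z": 0, "wx": 0, "wy": 0, "wz": 0, "hand": 0.3},
    {"x": -15, "y": -9, "z": 0, "wx": 0, "wy": 0, "wz": 0, "hand": 0.3},
    {"x": -18.5, "y": -10.3, "z": 0, "wx": 0, "wy": 0, "wz": 0, "hand": 0.3},
    {"x": -18.5, "y": -10.3, "z": 0, "wx": 0, "wy": 0, "wz": 0, "hand": 0.3}
  ]
}}

```text
time_s: 16.75
eef_pos: [0.5689, 0.0845, 0.1587]
tcp_rot: [[-0.993, 0.12, -0.002], [0.12, 0.993, -0.002], [0.002, -0.003, -1.0]]
contact_force: [-0.7, 0.2, -0.5]
finger_gap: 0.0432
```

```bash
python3 - <<'E'
from mv import *
plan((.5705,.0875,.16,83.4),(.5705,.0875,.052,83.4),(.6549,.0778,.052,83.4))
S=snap('scene','s6');T=snap('top','t6')
a=cv2.resize(S[120:260,180:330],None,fx=2.6,fy=2.6);b=cv2.resize(T[100:240,180:330],None,fx=2.6,fy=2.6)
cv2.imwrite('pics/c6.png',np.hstack([a,b])[:,:,::-1])
E
```

```text
t 16.75 tcp [0.5689 0.0845 0.1587] yang 83.13 F [-0.7  0.2 -0.5] gap 0.0432
(0.5705, 0.0875, 0.16, 83.4) -> xyz [-0.13  0.32 -0.13] w [-0.15 -0.12 -0.27] rows 0.1
(0.5705, 0.0875, 0.052, 83.4) -> xyz [ 0.   0.  10.8] w [0. 0. 0.] rows 1.7
(0.6549, 0.0778, 0.052, 83.4) -> xyz [-8.5   0.01  0.  ] w [0. 0. 0.] rows 1.4
```

View pics/c6.png

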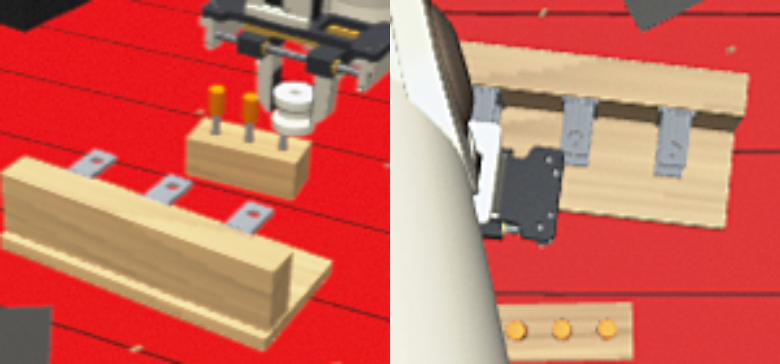

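The spool hangs upright in the jaws (crop 293,108). I'll check the ear-hole positions against the first pictures.

```bash
python3 - <<'E'
from mv import *
o=np.array([.6441,-.0166]);a=-.1144;R=np.array([[np.cos(a),-np.sin(a)],[np.sin(a),np.cos(a)]])
out=[]
for cam in('top','scene'):
    I=cv2.GaussianBlur(cv2.cvtColor(cv2.imread(f'pics/{cam}0.png'),cv2.COLOR_BGR2GRAY),(0,0),.6).astype(float)
    for k in(-1,0,1):
        X=o+R@[0,k*.095]; u,v=proj(cam,[*X,.088]); 
        iu,iv=int(round(u)),int(round(v)); r=5; W=I[iv-r:iv+r+1,iu-r:iu+r+1]
        print(cam,k,X.round(4),(round(u,1),round(v,1)));print(W.astype(int))
E
```

```text
top -1 [ 0.6333 -0.111 ] (np.float64(288.3), np.float64(156.7))
[[183 180 186 189 189 192 190 188 189 191 192]
 [186 182 187 189 189 188 187 189 191 191 193]
 [179 180 187 190 187 172 170 181 189 191 193]
 [184 184 189 191 188 175 164 163 177 188 193]
 [189 187 190 191 190 186 180 171 164 180 193]
 [180 183 190 192 190 189 190 186 176 184 195]
 [176 184 192 192 187 184 188 190 188 190 195]
 [179 187 192 190 177 166 180 189 190 191 194]
 [184 189 192 189 183 174 183 190 191 192 194]
 [183 189 193 191 192 189 190 193 193 193 196]
 [175 176 185 187 189 187 186 188 189 191 198]]
top 0 [ 0.6441 -0.0166] (np.float64(250.6), np.float64(152.3))
[[199 186 187 188 190 190 186 188 189 191 191]
 [195 187 189 189 192 190 188 189 190 191 192]
 [194 188 189 187 189 188 186 189 190 191 192]
 [193 189 186 170 169 167 171 183 189 192 189]
 [194 187 176 161 170 174 174 173 184 192 183]
 [194 187 174 174 185 190 184 171 182 192 187]
 [191 188 184 186 191 191 187 182 188 192 192]
 [190 189 190 190 190 180 184 188 190 193 190]
 [191 189 190 190 180 172 182 189 191 191 182]
 [191 191 190 191 184 180 188 19
[... 1689 characters left out ...]
178 178 177 164 139 115]
 [187 187 188 187 187 184 177 160 131 111 101]
 [187 187 186 185 182 170 147 122 108  99  92]]
scene 1 [0.6549 0.0778] (np.float64(276.8), np.float64(200.8))
[[ 83  85  87  89  88  84  73  69  73  77  79]
 [ 84  95 114 131 134 127 110  94  84  76  70]
 [ 94 119 153 177 181 175 159 140 128 111  96]
 [121 155 181 189 189 187 184 181 175 160 141]
 [159 181 186 180 173 171 176 183 188 185 180]
 [182 187 174 149 133 132 140 159 181 188 184]
 [188 187 175 149 128 122 127 146 173 181 168]
 [188 187 184 175 161 151 152 162 175 167 139]
 [187 187 187 187 183 180 180 177 165 138 113]
 [188 188 187 186 186 185 182 167 139 114 101]
 [186 188 186 185 185 181 166 138 114 102  94]]
```

Call:
{"op": "apply_moves", "data": {
  "steps": [
    {"x": -0.1, "y": 0.3, "z": 4, "wx": -0.1, "wy": -0.1, "wz": -0.3, "hand": 0.3},
    {"x": -0.1, "y": 0.3, "z": 8, "wx": -0.1, "wy": -0.1, "wz": -0.3, "hand": 0.3},
    {"x": -0.1, "y": 0.3, "z": 10.6, "wx": -0.1, "wy": -0.1, "wz": -0.3, "hand": 0.3},
    {"x": -0.1, "y": 0.3, "z": 10.6, "wx": -0.1, "wy": -0.1, "wz": -0.3, "hand": 0.3},
    {"x": -0.1, "y": 0.3, "z": 10.6, "wx": -0.1, "wy": -0.1, "wz": -0.3, "hand": 0.3}
  ]
}}

```text
time_s: 17.48
eef_pos: [0.5668, 0.0914, 0.0537]
tcp_rot: [[-0.994, 0.109, -0.002], [0.109, 0.994, 0.001], [0.002, 0.001, -1.0]]
contact_force: [0.4, 0.5, -0.6]
finger_gap: 0.0432
```

```bash
python3 - <<'E'
from mv import *
plan((.6549,.0778,.052,83.4))
S=snap('scene','s7')
a=cv2.resize(S[140:260,180:330],None,fx=5,fy=5)
cv2.imwrite('pics/c7.png',a[:,:,::-1])
E
```

```text
t 17.48 tcp [0.5668 0.0914 0.0537] yang 83.77 F [ 0.4  0.5 -0.6] gap 0.0432
(0.6549, 0.0778, 0.052, 83.4) -> xyz [-8.9  -0.4   0.15] w [ 0.04 -0.13  0.37] rows 1.4
```

View pics/c7.png

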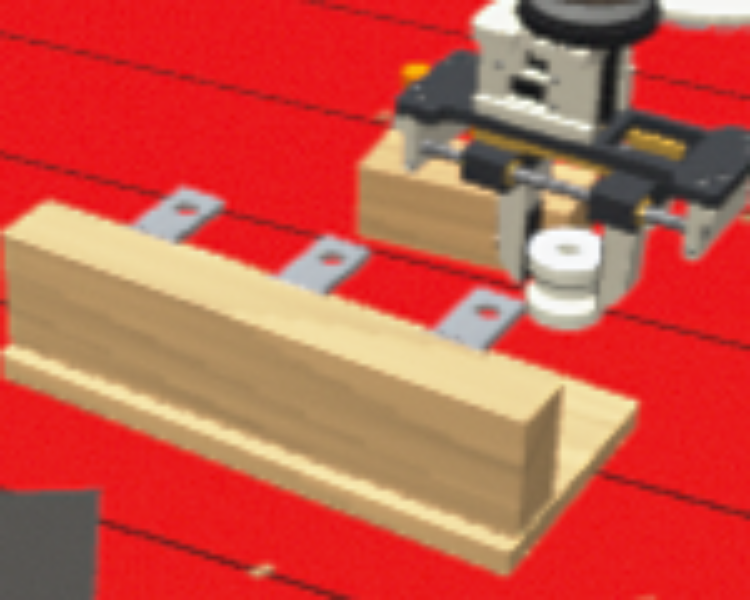

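Call:
{"op": "apply_moves", "data": {
  "steps": [
    {"x": 0, "y": -0.4, "z": 0.15, "wx": 0, "wy": -0.1, "wz": 0.4, "hand": 0.3},
    {"x": 0, "y": -0.4, "z": 0.15, "wx": 0, "wy": -0.1, "wz": 0.4, "hand": 0.3},
    {"x": 0, "y": -0.4, "z": 0.15, "wx": 0, "wy": -0.1, "wz": 0.4, "hand": 0.3},
    {"x": 0, "y": -0.4, "z": 0.15, "wx": 0, "wy": -0.1, "wz": 0.4, "hand": 0.3}
  ]
}}

```text
time_s: 18.02
eef_pos: [0.5671, 0.0873, 0.0529]
tcp_rot: [[-0.993, 0.116, 0.001], [0.116, 0.993, 0.001], [-0.001, 0.001, -1.0]]
contact_force: [-0.2, -0.4, -0.3]
finger_gap: 0.0433
```

```bash
python3 - <<'E'
from mv import *
plan((.6549,.0778,.052,83.4))
print(ray('scene',293.4,189.7,.0807))
E
```

```text
t 18.02 tcp [0.5671 0.0873 0.0529] yang 83.33 F [-0.2 -0.4 -0.3] gap 0.0433
(0.6549, 0.0778, 0.052, 83.4) -> xyz [-8.83  0.08  0.1 ] w [ 0.06  0.06 -0.07] rows 1.4
[0.5729859  0.09398625 0.0807    ]
```

Call:
{"op": "apply_moves", "data": {
  "steps": [
    {"x": -2, "y": 0.08, "z": 0.1, "wx": 0, "wy": 0, "wz": 0, "hand": 0.3},
    {"x": -4, "y": 0.08, "z": 0.1, "wx": 0, "wy": 0, "wz": 0, "hand": 0.3},
    {"x": -5.5, "y": 0.08, "z": 0.1, "wx": 0, "wy": 0, "wz": 0, "hand": 0.3},
    {"x": -7, "y": 0.08, "z": 0.1, "wx": 0, "wy": 0, "wz": 0, "hand": 0.3}
  ]
}}

```text
time_s: 18.52
eef_pos: [0.6372, 0.0799, 0.0518]
tcp_rot: [[-0.993, 0.116, 0.001], [0.116, 0.993, 0.001], [-0.001, 0.001, -1.0]]
contact_force: [0.2, -0.2, -0.9]
finger_gap: 0.0431
```

```bash
python3 - <<'E'
from mv import *
plan((.6549,.0778,.052,83.4))
E
```

```text
t 18.52 tcp [0.6372 0.0799 0.0518] yang 83.34 F [ 0.2 -0.2 -0.9] gap 0.0431
(0.6549, 0.0778, 0.052, 83.4) -> xyz [-1.79 -0.01 -0.02] w [ 0.06  0.04 -0.06] rows 0.3
```

Call:
{"op": "apply_moves", "data": {
  "steps": [
    {"x": -1, "y": 0, "z": 0, "wx": 0, "wy": 0, "wz": 0, "hand": 0.3},
    {"x": -1.8, "y": 0, "z": 0, "wx": 0, "wy": 0, "wz": 0, "hand": 0.3},
    {"x": -1.8, "y": 0, "z": 0.1, "wx": 0, "wy": 0, "wz": 0, "hand": 0.3},
    {"x": -1.8, "y": 0, "z": 0.25, "wx": 0, "wy": 0, "wz": 0, "hand": 0.3},
    {"x": -1.8, "y": 0, "z": 0.25, "wx": 0, "wy": 0, "wz": 0, "hand": 0.3}
  ]
}}

```text
time_s: 19.15
eef_pos: [0.6546, 0.078, 0.0492]
tcp_rot: [[-0.993, 0.116, 0.0], [0.116, 0.993, 0.001], [-0.0, 0.001, -1.0]]
contact_force: [0.2, 0.1, -0.8]
finger_gap: 0.0433
```

```bash
python3 - <<'E'
from mv import *
plan((.6549,.0778,.049,83.4))
E
```

```text
t 19.15 tcp [0.6546 0.078  0.0492] yang 83.35 F [ 0.2  0.1 -0.8] gap 0.0433
(0.6549, 0.0778, 0.049, 83.4) -> xyz [-0.04 -0.01  0.02] w [ 0.05  0.01 -0.05] rows 0.0
```

Call:
{"op": "apply_moves", "data": {
  "steps": [
    {"x": 0, "y": 0, "z": 0.08, "wx": 0, "wy": 0, "wz": 0, "hand": 0.3},
    {"x": 0, "y": 0, "z": 0.08, "wx": 0, "wy": 0, "wz": 0, "hand": 0.3},
    {"x": 0, "y": 0, "z": 0.08, "wx": 0, "wy": 0, "wz": 0, "hand": 0.62},
    {"x": 0, "y": 0, "z": 0.08, "wx": 0, "wy": 0, "wz": 0, "hand": 0.62},
    {"x": 0, "y": 0, "z": 0.08, "wx": 0, "wy": 0, "wz": 0, "hand": 0.62}
  ]
}}

```text
time_s: 19.77
eef_pos: [0.6544, 0.078, 0.0481]
tcp_rot: [[-0.993, 0.116, -0.0], [0.116, 0.993, 0.001], [0.0, 0.001, -1.0]]
contact_force: [-0.7, 0.4, 0.1]
finger_gap: 0.057
```

Call:
{"op": "apply_moves", "data": {
  "steps": [
    {"x": 2, "y": 0, "z": 0, "wx": 0, "wy": 0, "wz": 0, "hand": 0.62},
    {"x": 4, "y": 0, "z": 0, "wx": 0, "wy": 0, "wz": 0, "hand": 0.62},
    {"x": 6.5, "y": 0, "z": 0, "wx": 0, "wy": 0, "wz": 0, "hand": 0.62},
    {"x": 9, "y": 0, "z": 0, "wx": 0, "wy": 0, "wz": 0, "hand": 0.62},
    {"x": 9, "y": 0, "z": 0, "wx": 0, "wy": 0, "wz": 0, "hand": 0.62}
  ]
}}

```text
time_s: 20.4
eef_pos: [0.5631, 0.0888, 0.0479]
tcp_rot: [[-0.993, 0.114, -0.002], [0.114, 0.993, 0.001], [0.002, 0.001, -1.0]]
contact_force: [0.7, -0.2, -0.2]
finger_gap: 0.0568
```

Call:
{"op": "apply_moves", "data": {
  "steps": [
    {"x": 0, "y": 0, "z": -5, "wx": 0, "wy": 0, "wz": 0, "hand": 0.62},
    {"x": 0, "y": 0, "z": -11, "wx": 0, "wy": 0, "wz": 0, "hand": 0.62},
    {"x": 0, "y": 0, "z": -11, "wx": 0, "wy": 0, "wz": 0, "hand": 0.62}
  ]
}}

```text
time_s: 20.78
eef_pos: [0.5688, 0.0894, 0.1637]
tcp_rot: [[-0.993, 0.115, 0.01], [0.115, 0.993, 0.003], [-0.009, 0.004, -1.0]]
contact_force: [0.6, 0.1, 0.1]
finger_gap: 0.0569
```

```bash
python3 - <<'E'
from mv import *
plan((.38,.2928,.16,83.4),(.38,.2928,.095,83.4),(.38,.2928,.061,83.4))
S=snap('scene','s8')
a=cv2.resize(S[150:260,170:390],None,fx=3.6,fy=3.6)
cv2.imwrite('pics/c8.png',a[:,:,::-1])
E
```

```text
t 20.77 tcp [0.5688 0.0894 0.1637] yang 83.4 F [0.6 0.1 0.1] gap 0.0569
(0.38, 0.2928, 0.16, 83.4) -> xyz [21.1  18.03  0.23] w [ 0.22  0.54 -0.  ] rows 4.4
(0.38, 0.2928, 0.095, 83.4) -> xyz [0.  0.  6.5] w [0. 0. 0.] rows 1.0
(0.38, 0.2928, 0.061, 83.4) -> xyz [0.  0.  3.4] w [0. 0. 0.] rows 0.5
```

View pics/c8.png

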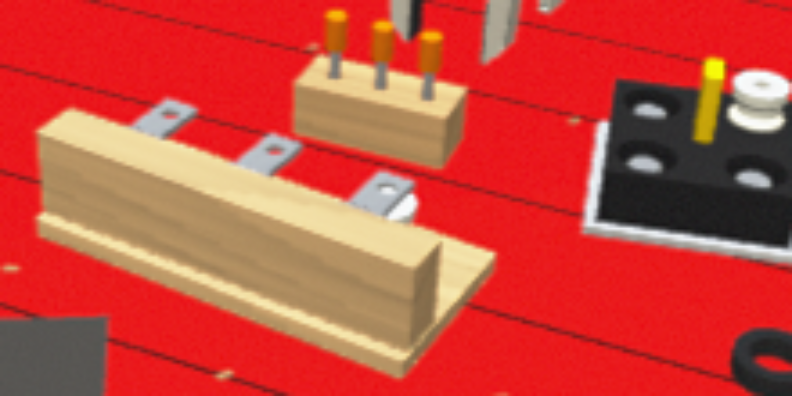

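Spool A is in the +y clevis (white shows under its ear hole, crop ~387,188). Now spool B.

Call:
{"op": "apply_moves", "data": {
  "steps": [
    {"x": 5, "y": 5, "z": 0.2, "wx": 0.2, "wy": 0.5, "wz": 0, "hand": 0.62},
    {"x": 10, "y": 9, "z": 0.2, "wx": 0.2, "wy": 0.5, "wz": 0, "hand": 0.62},
    {"x": 15, "y": 13, "z": 0.2, "wx": 0.2, "wy": 0.5, "wz": 0, "hand": 0.62},
    {"x": 19, "y": 16.5, "z": 0.2, "wx": 0.2, "wy": 0.5, "wz": 0, "hand": 0.62},
    {"x": 21.1, "y": 18, "z": 0.2, "wx": 0.2, "wy": 0.5, "wz": 0, "hand": 0.62}
  ]
}}

```text
time_s: 21.45
eef_pos: [0.3746, 0.2947, 0.1573]
tcp_rot: [[-0.994, 0.11, -0.006], [0.11, 0.994, -0.0], [0.006, -0.001, -1.0]]
contact_force: [-0.3, -1.1, -0.4]
finger_gap: 0.057
```

Call:
{"op": "apply_moves", "data": {
  "steps": [
    {"x": 0, "y": 0, "z": 0, "wx": 0, "wy": 0, "wz": 0, "hand": 0.62},
    {"x": 0, "y": 0, "z": 0, "wx": 0, "wy": 0, "wz": 0, "hand": 0.62},
    {"x": 0, "y": 0, "z": 0, "wx": 0, "wy": 0, "wz": 0, "hand": 0.62}
  ]
}}

```text
time_s: 21.82
eef_pos: [0.3759, 0.2933, 0.1569]
tcp_rot: [[-0.994, 0.113, -0.006], [0.113, 0.994, -0.001], [0.006, -0.002, -1.0]]
contact_force: [-0.1, 0.0, -0.5]
finger_gap: 0.0568
```

```bash
python3 - <<'E'
from mv import *
plan((.38,.2928,.095,83.4),(.38,.2928,.061,83.4))
E
```

```text
t 21.82 tcp [0.3759 0.2933 0.1569] yang 83.52 F [-0.1  0.  -0.5] gap 0.0568
(0.38, 0.2928, 0.095, 83.4) -> xyz [-0.45  0.    6.19] w [-0.11 -0.36  0.12] rows 1.0
(0.38, 0.2928, 0.061, 83.4) -> xyz [0.  0.  3.4] w [0. 0. 0.] rows 0.5
```

Call:
{"op": "apply_moves", "data": {
  "steps": [
    {"x": -0.4, "y": 0, "z": 3, "wx": -0.1, "wy": -0.4, "wz": 0, "hand": 0.62},
    {"x": -0.4, "y": 0, "z": 6, "wx": -0.1, "wy": -0.4, "wz": 0, "hand": 0.62},
    {"x": -0.4, "y": 0, "z": 8, "wx": -0.1, "wy": -0.4, "wz": 0, "hand": 0.62},
    {"x": -0.4, "y": 0, "z": 9.6, "wx": -0.1, "wy": -0.4, "wz": 0, "hand": 0.62},
    {"x": -0.4, "y": 0, "z": 9.6, "wx": -0.1, "wy": -0.4, "wz": 0, "hand": 0.62}
  ]
}}

```text
time_s: 22.45
eef_pos: [0.3795, 0.2919, 0.06]
tcp_rot: [[-0.993, 0.114, -0.0], [0.114, 0.993, -0.001], [0.0, -0.001, -1.0]]
contact_force: [-0.2, 0.5, 0.2]
finger_gap: 0.0567
```

```bash
python3 - <<'E'
from mv import *
plan((.38,.2928,.061,83.4))
E
```

```text
t 22.45 tcp [0.3795 0.2919 0.06  ] yang 83.45 F [-0.2  0.5  0.2] gap 0.0567
(0.38, 0.2928, 0.061, 83.4) -> xyz [-0.04  0.09 -0.1 ] w [-0.07 -0.02  0.05] rows 0.0
```

Call:
{"op": "apply_moves", "data": {
  "steps": [
    {"x": 0, "y": 0.1, "z": -0.1, "wx": 0, "wy": 0, "wz": 0, "hand": 0.62},
    {"x": 0, "y": 0.1, "z": -0.1, "wx": 0, "wy": 0, "wz": 0, "hand": 0.3},
    {"x": 0, "y": 0.1, "z": -0.1, "wx": 0, "wy": 0, "wz": 0, "hand": 0.3},
    {"x": 0, "y": 0.1, "z": -0.1, "wx": 0, "wy": 0, "wz": 0, "hand": 0.3},
    {"x": 0, "y": 0.1, "z": -0.1, "wx": 0, "wy": 0, "wz": 0, "hand": 0.3}
  ]
}}

```text
time_s: 23.08
eef_pos: [0.38, 0.2933, 0.0616]
tcp_rot: [[-0.993, 0.114, 0.001], [0.114, 0.993, -0.001], [-0.001, -0.001, -1.0]]
contact_force: [-0.7, -0.4, 5.7]
finger_gap: 0.0427
```

Call:
{"op": "apply_moves", "data": {
  "steps": [
    {"x": 0, "y": 0, "z": 0, "wx": 0, "wy": 0, "wz": 0, "hand": 0.3},
    {"x": 0, "y": 0, "z": -2, "wx": 0, "wy": 0, "wz": 0, "hand": 0.3},
    {"x": 0, "y": 0, "z": -5, "wx": 0, "wy": 0, "wz": 0, "hand": 0.3},
    {"x": 0, "y": 0, "z": -10, "wx": 0, "wy": 0, "wz": 0, "hand": 0.3},
    {"x": 0, "y": 0, "z": -10, "wx": 0, "wy": 0, "wz": 0, "hand": 0.3}
  ]
}}

```text
time_s: 23.7
eef_pos: [0.382, 0.2951, 0.1648]
tcp_rot: [[-0.993, 0.114, 0.006], [0.114, 0.993, 0.003], [-0.006, 0.004, -1.0]]
contact_force: [0.1, 0.4, -2.2]
finger_gap: 0.0429
```

```bash
python3 - <<'E'
from mv import *
plan((.5,.10,.16,83.4),(.5489,-.1013,.16,83.4))
E
```

```text
t 23.7 tcp [0.382  0.2951 0.1648] yang 83.44 F [ 0.1  0.4 -2.2] gap 0.0429
(0.5, 0.1, 0.16, 83.4) -> xyz [-13.95 -18.03   0.49] w [0.23 0.33 0.04] rows 3.6
(0.5489, -0.1013, 0.16, 83.4) -> xyz [ -7.17 -19.43   0.  ] w [0. 0. 0.] rows 3.3
```

Call:
{"op": "apply_moves", "data": {
  "steps": [
    {"x": -4, "y": -5, "z": 0.5, "wx": 0.2, "wy": 0.3, "wz": 0, "hand": 0.3},
    {"x": -8, "y": -10, "z": 0.5, "wx": 0.2, "wy": 0.3, "wz": 0, "hand": 0.3},
    {"x": -12, "y": -15, "z": 0.5, "wx": 0.2, "wy": 0.3, "wz": 0, "hand": 0.3},
    {"x": -14, "y": -18, "z": 0.5, "wx": 0.2, "wy": 0.3, "wz": 0, "hand": 0.3},
    {"x": -14, "y": -18, "z": 0.5, "wx": 0.2, "wy": 0.3, "wz": 0, "hand": 0.3}
  ]
}}

```text
time_s: 24.32
eef_pos: [0.501, 0.0956, 0.1583]
tcp_rot: [[-0.993, 0.121, -0.001], [0.121, 0.993, -0.002], [0.001, -0.002, -1.0]]
contact_force: [-0.3, 0.3, -1.6]
finger_gap: 0.0429
```

Call:
{"op": "apply_moves", "data": {
  "steps": [
    {"x": -2, "y": -5, "z": 0, "wx": 0, "wy": 0, "wz": 0, "hand": 0.3},
    {"x": -4, "y": -10, "z": 0, "wx": 0, "wy": 0, "wz": 0, "hand": 0.3},
    {"x": -6, "y": -15, "z": 0, "wx": 0, "wy": 0, "wz": 0, "hand": 0.3},
    {"x": -7.2, "y": -19.4, "z": 0, "wx": 0, "wy": 0, "wz": 0, "hand": 0.3},
    {"x": -7.2, "y": -19.4, "z": 0, "wx": 0, "wy": 0, "wz": 0, "hand": 0.3}
  ]
}}

```text
time_s: 24.95
eef_pos: [0.548, -0.1096, 0.1572]
tcp_rot: [[-0.992, 0.127, -0.003], [0.127, 0.992, -0.003], [0.003, -0.004, -1.0]]
contact_force: [-0.8, 0.6, -1.5]
finger_gap: 0.0431
```

```bash
python3 - <<'E'
from mv import *
plan((.5489,-.1013,.0525,83.4))
E
```

```text
t 24.95 tcp [ 0.548  -0.1096  0.1572] yang 82.69 F [-0.8  0.6 -1.5] gap 0.0431
(0.5489, -0.1013, 0.0525, 83.4) -> xyz [-0.02  0.88 10.47] w [-0.22 -0.17 -0.71] rows 1.7
```

Call:
{"op": "apply_moves", "data": {
  "steps": [
    {"x": 0, "y": 0.6, "z": 4, "wx": -0.2, "wy": -0.2, "wz": -0.7, "hand": 0.3},
    {"x": 0, "y": 0.6, "z": 8, "wx": -0.2, "wy": -0.2, "wz": -0.7, "hand": 0.3},
    {"x": 0, "y": 0.6, "z": 10.4, "wx": -0.2, "wy": -0.2, "wz": -0.7, "hand": 0.3},
    {"x": 0, "y": 0.6, "z": 10.4, "wx": -0.2, "wy": -0.2, "wz": -0.7, "hand": 0.3},
    {"x": 0, "y": 0.6, "z": 10.4, "wx": -0.2, "wy": -0.2, "wz": -0.7, "hand": 0.3}
  ]
}}

```text
time_s: 25.58
eef_pos: [0.5488, -0.1027, 0.0537]
tcp_rot: [[-0.994, 0.114, 0.001], [0.114, 0.994, 0.0], [-0.001, 0.0, -1.0]]
contact_force: [0.2, 0.3, -1.1]
finger_gap: 0.0428
```

Call:
{"op": "apply_moves", "data": {
  "steps": [
    {"x": 0, "y": 0, "z": 0, "wx": 0, "wy": 0, "wz": 0, "hand": 0.3},
    {"x": 0, "y": 0, "z": 0, "wx": 0, "wy": 0, "wz": 0, "hand": 0.3}
  ]
}}

```text
time_s: 25.82
eef_pos: [0.5497, -0.1026, 0.0548]
tcp_rot: [[-0.994, 0.113, 0.003], [0.113, 0.994, -0.0], [-0.003, 0.0, -1.0]]
contact_force: [-0.0, -0.5, -1.0]
finger_gap: 0.0431
```

```bash
python3 - <<'E'
from mv import *
plan((.5489,-.1013,.0525,83.4),(.6333,-.1110,.0525,83.4))
E
```

```text
t 25.82 tcp [ 0.5497 -0.1026  0.0548] yang 83.49 F [-0.  -0.5 -1. ] gap 0.0431
(0.5489, -0.1013, 0.0525, 83.4) -> xyz [0.1  0.12 0.23] w [0.02 0.17 0.09] rows 0.0
(0.6333, -0.111, 0.0525, 83.4) -> xyz [-8.5   0.01  0.  ] w [0. 0. 0.] rows 1.4
```

Call:
{"op": "apply_moves", "data": {
  "steps": [
    {"x": 0, "y": 0.12, "z": 0.23, "wx": 0, "wy": 0.2, "wz": 0.1, "hand": 0.3},
    {"x": -2, "y": 0.12, "z": 0.23, "wx": 0, "wy": 0.2, "wz": 0.1, "hand": 0.3},
    {"x": -4, "y": 0.12, "z": 0.23, "wx": 0, "wy": 0.2, "wz": 0.1, "hand": 0.3},
    {"x": -4.5, "y": 0.12, "z": 0.23, "wx": 0, "wy": 0.2, "wz": 0.1, "hand": 0.3},
    {"x": -4.5, "y": 0.12, "z": 0.23, "wx": 0, "wy": 0.2, "wz": 0.1, "hand": 0.3}
  ]
}}

```text
time_s: 26.45
eef_pos: [0.5941, -0.1064, 0.0524]
tcp_rot: [[-0.993, 0.115, -0.001], [0.115, 0.993, 0.0], [0.001, 0.0, -1.0]]
contact_force: [0.0, -0.7, -0.7]
finger_gap: 0.043
```

```bash
python3 - <<'E'
from mv import *
plan((.6333,-.1110,.0525,83.4))
E
```

```text
t 26.45 tcp [ 0.5941 -0.1064  0.0524] yang 83.38 F [ 0.  -0.7 -0.7] gap 0.043
(0.6333, -0.111, 0.0525, 83.4) -> xyz [-3.95 -0.   -0.01] w [ 0.02 -0.07 -0.02] rows 0.6
```

Call:
{"op": "apply_moves", "data": {
  "steps": [
    {"x": -1, "y": 0, "z": 0, "wx": 0, "wy": 0, "wz": 0, "hand": 0.3},
    {"x": -2, "y": 0, "z": 0, "wx": 0, "wy": 0, "wz": 0, "hand": 0.3},
    {"x": -3, "y": 0, "z": 0, "wx": 0, "wy": 0, "wz": 0, "hand": 0.3},
    {"x": -3.9, "y": 0, "z": 0, "wx": 0, "wy": 0, "wz": 0, "hand": 0.3},
    {"x": -3.9, "y": 0, "z": 0, "wx": 0, "wy": 0, "wz": 0, "hand": 0.3}
  ]
}}

```text
time_s: 27.08
eef_pos: [0.6337, -0.1109, 0.0524]
tcp_rot: [[-0.993, 0.115, -0.001], [0.115, 0.993, 0.0], [0.001, 0.0, -1.0]]
contact_force: [0.5, -0.9, -0.6]
finger_gap: 0.0429
```

Call:
{"op": "apply_moves", "data": {
  "steps": [
    {"x": 0, "y": 0, "z": 0.15, "wx": 0, "wy": 0, "wz": 0, "hand": 0.3},
    {"x": 0, "y": 0, "z": 0.28, "wx": 0, "wy": 0, "wz": 0, "hand": 0.3},
    {"x": 0, "y": 0, "z": 0.28, "wx": 0, "wy": 0, "wz": 0, "hand": 0.3}
  ]
}}

```text
time_s: 27.45
eef_pos: [0.6334, -0.1109, 0.0498]
tcp_rot: [[-0.993, 0.115, -0.001], [0.115, 0.993, 0.001], [0.001, 0.0, -1.0]]
contact_force: [-1.7, 0.0, 2.5]
finger_gap: 0.0424
```

```bash
python3 - <<'E'
from mv import *
plan((.6333,-.1110,.0492,83.4))
E
```

```text
t 27.45 tcp [ 0.6334 -0.1109  0.0498] yang 83.39 F [-1.7  0.   2.5] gap 0.0424
(0.6333, -0.111, 0.0492, 83.4) -> xyz [ 0.   -0.02  0.06] w [ 0.02 -0.06 -0.01] rows 0.0
```

Call:
{"op": "apply_moves", "data": {
  "steps": [
    {"x": 0, "y": 0, "z": 0, "wx": 0, "wy": 0, "wz": 0, "hand": 0.62},
    {"x": 0, "y": 0, "z": 0, "wx": 0, "wy": 0, "wz": 0, "hand": 0.62},
    {"x": 0, "y": 0, "z": 0, "wx": 0, "wy": 0, "wz": 0, "hand": 0.62}
  ]
}}

```text
time_s: 27.82
eef_pos: [0.6334, -0.1109, 0.0498]
tcp_rot: [[-0.993, 0.115, -0.001], [0.115, 0.993, 0.001], [0.001, 0.0, -1.0]]
contact_force: [-1.4, 0.4, -0.3]
finger_gap: 0.0565
```

Call:
{"op": "apply_moves", "data": {
  "steps": [
    {"x": 2, "y": 0, "z": 0, "wx": 0, "wy": 0, "wz": 0, "hand": 0.62},
    {"x": 4, "y": 0, "z": 0, "wx": 0, "wy": 0, "wz": 0, "hand": 0.62},
    {"x": 6.5, "y": 0, "z": 0, "wx": 0, "wy": 0, "wz": 0, "hand": 0.62},
    {"x": 9, "y": 0, "z": 0, "wx": 0, "wy": 0, "wz": 0, "hand": 0.62},
    {"x": 9, "y": 0, "z": 0, "wx": 0, "wy": 0, "wz": 0, "hand": 0.62}
  ]
}}

```text
time_s: 28.45
eef_pos: [0.5422, -0.1005, 0.0497]
tcp_rot: [[-0.993, 0.115, -0.003], [0.115, 0.993, 0.001], [0.003, 0.0, -1.0]]
contact_force: [0.6, -0.6, -0.4]
finger_gap: 0.057
```

Call:
{"op": "apply_moves", "data": {
  "steps": [
    {"x": 0, "y": 0, "z": -5, "wx": 0, "wy": 0, "wz": 0, "hand": 0.62},
    {"x": 0, "y": 0, "z": -11, "wx": 0, "wy": 0, "wz": 0, "hand": 0.62},
    {"x": 4, "y": -4, "z": -15, "wx": 0, "wy": 0, "wz": 0, "hand": 0.5},
    {"x": 6, "y": -10, "z": -15, "wx": 0, "wy": 0, "wz": 0, "hand": 0.5},
    {"x": 8, "y": -14, "z": -15, "wx": 0, "wy": 0, "wz": 0, "hand": 0.5}
  ]
}}

```text
time_s: 29.08
eef_pos: [0.4478, -0.2333, 0.2018]
tcp_rot: [[-0.993, 0.116, 0.001], [0.116, 0.993, -0.002], [-0.001, -0.002, -1.0]]
contact_force: [0.6, -0.7, -0.5]
finger_gap: 0.0464
```

```bash
python3 - <<'E'
from fit import *
from mv import *
plan()
S=snap('scene','s9');T=snap('top','t9')
mt,ms=nonred(T,(212,208,282,248)),nonred(S,(245,148,305,200))
print(fit('rack',(.459,-.005,.017),{'top':mt}),fit('rack',(.459,-.005,.017),{'scene':ms}))
a=cv2.resize(S[150:260,170:320],None,fx=2.6,fy=2.6);b=cv2.resize(T[110:250,180:330],None,fx=2.6,fy=2.6)[:a.shape[0]+78]
a=cv2.copyMakeBorder(a,0,b.shape[0]-a.shape[0],0,0,0)
cv2.imwrite('pics/c9.png',np.hstack([a,b])[:,:,::-1])
for z,cam,I in((.108,'top',T),(.108,'scene',S)):
    h=cv2.cvtColor(I,cv2.COLOR_RGB2HSV);m=((h[:,:,0]>10)&(h[:,:,0]<22)&(h[:,:,1]>200)&(h[:,:,2]>150)).astype(np.uint8)
    n,l,st,ce=cv2.connectedComponentsWithStats(m)
    for i in range(1,n):
        if 15<st[i,4]<120: print(cam,st[i].tolist(),ce[i].round(1),ray(cam,*ce[i],.108 if cam=='top' else .092).round(4))
E
```

```text
t 29.07 tcp [ 0.4478 -0.2333  0.2018] yang 83.35 F [ 0.6 -0.7 -0.5] gap 0.0464
(array([ 0.458851  , -0.00568586,  0.01834183]), np.float64(0.02845592327081083)) (array([ 0.46044782, -0.00410591,  0.027171  ]), np.float64(0.05601172581923692))
scene [260, 153, 7, 11, 56] [263.  157.9] [ 0.4606 -0.0458  0.092 ]
scene [273, 156, 7, 11, 57] [276.  160.9] [ 0.46   -0.0037  0.092 ]
scene [287, 159, 6, 11, 59] [289.2 163.8] [0.4592 0.0382 0.092 ]
scene [122, 200, 8, 20, 21] [124.  209.9] [ 0.8659 -0.2426  0.092 ]
scene [418, 329, 30, 37, 46] [428.3 348.7] [0.9731 0.4866 0.092 ]
scene [487, 356, 18, 28, 33] [495.5 370.3] [0.9702 0.5922 0.092 ]
```

View pics/c9.png

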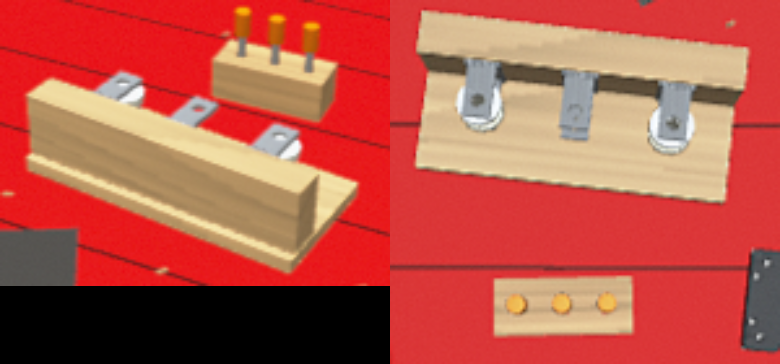

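Both spools sit under their ears with the holes lined up; the rack is unmoved. Now the pins, with the jaws turned to ~43° so the fingers clear the neighbouring heads.

```bash
python3 - <<'E'
from mv import *
for u,v in((228.5,226.9),(246.2,226.9),(263.5,226.2)): print(ray('top',u-.3,v-.3,.108).round(4))
print(robot.sense()['q'].round(2))
plan((.45,-.1,.2,60),(.459,.037,.16,43))
E
```

```text
[0.4579 0.0358 0.108 ]
[ 0.458  -0.0065  0.108 ]
[ 0.4597 -0.0478  0.108 ]
[ 0.48  0.24 -0.05  1.95  0.02  0.95  1.86]
t 29.18 tcp [ 0.4445 -0.2371  0.2008] yang 82.84 F [ 0.8 -0.3 -0.3] gap 0.0457
(0.45, -0.1, 0.2, 60) -> xyz [ 1.16 13.67  0.04] w [-0.21 -0.08 22.84] rows 2.2
(0.459, 0.037, 0.16, 43) -> xyz [ 6.07 12.31  4.  ] w [ 0.  0. 17.] rows 2.3
```

Call:
{"op": "apply_moves", "data": {
  "steps": [
    {"x": 1, "y": 5, "z": 0, "wx": -0.2, "wy": 0, "wz": 8, "hand": 0.5},
    {"x": 1, "y": 10, "z": 0, "wx": -0.2, "wy": 0, "wz": 16, "hand": 0.5},
    {"x": 1.2, "y": 13.7, "z": 0, "wx": -0.2, "wy": 0, "wz": 22.8, "hand": 0.5},
    {"x": 1.2, "y": 13.7, "z": 0, "wx": -0.2, "wy": 0, "wz": 22.8, "hand": 0.5}
  ]
}}

```text
time_s: 29.68
eef_pos: [0.4514, -0.0958, 0.2009]
tcp_rot: [[-0.869, 0.494, 0.0], [0.494, 0.869, 0.001], [0.0, 0.001, -1.0]]
contact_force: [-0.0, -0.1, -0.0]
finger_gap: 0.0461
```

Call:
{"op": "apply_moves", "data": {
  "steps": [
    {"x": 3, "y": 6, "z": 0, "wx": 0, "wy": 0, "wz": 8, "hand": 0.5},
    {"x": 6, "y": 12, "z": 2, "wx": 0, "wy": 0, "wz": 17, "hand": 0.5},
    {"x": 6, "y": 12.3, "z": 4, "wx": 0, "wy": 0, "wz": 17, "hand": 0.5},
    {"x": 6, "y": 12.3, "z": 4, "wx": 0, "wy": 0, "wz": 17, "hand": 0.5},
    {"x": 6, "y": 12.3, "z": 4, "wx": 0, "wy": 0, "wz": 17, "hand": 0.5}
  ]
}}

```text
time_s: 30.3
eef_pos: [0.4608, 0.0397, 0.1614]
tcp_rot: [[-0.686, 0.727, 0.001], [0.727, 0.686, 0.001], [0.0, 0.001, -1.0]]
contact_force: [-0.1, 0.7, 0.3]
finger_gap: 0.0457
```

```bash
python3 - <<'E'
from mv import *
plan((.4588,.0368,.125,43),(.4588,.0368,.082,43))
E
```

```text
t 30.3 tcp [0.4608 0.0397 0.1614] yang 43.35 F [-0.1  0.7  0.3] gap 0.0457
(0.4588, 0.0368, 0.125, 43) -> xyz [-0.07 -0.35  3.64] w [ 0.06 -0.    0.35] rows 0.6
(0.4588, 0.0368, 0.082, 43) -> xyz [0.  0.  4.3] w [0. 0. 0.] rows 0.7
```

Call:
{"op": "apply_moves", "data": {
  "steps": [
    {"x": -0.1, "y": -0.3, "z": 2, "wx": 0.1, "wy": 0, "wz": 0.3, "hand": 0.42},
    {"x": -0.1, "y": -0.3, "z": 3.6, "wx": 0.1, "wy": 0, "wz": 0.3, "hand": 0.42},
    {"x": -0.1, "y": -0.3, "z": 3.6, "wx": 0.1, "wy": 0, "wz": 0.3, "hand": 0.42},
    {"x": -0.1, "y": -0.3, "z": 3.6, "wx": 0.1, "wy": 0, "wz": 0.3, "hand": 0.42},
    {"x": -0.1, "y": -0.3, "z": 3.6, "wx": 0.1, "wy": 0, "wz": 0.3, "hand": 0.42}
  ]
}}

```text
time_s: 30.92
eef_pos: [0.4602, 0.0366, 0.1264]
tcp_rot: [[-0.682, 0.731, 0.001], [0.731, 0.682, -0.0], [-0.001, 0.001, -1.0]]
contact_force: [-0.6, -0.5, 0.6]
finger_gap: 0.0386
```

```bash
python3 - <<'E'
from mv import *
plan((.4588,.0368,.082,43))
E
```

```text
t 30.93 tcp [0.4602 0.0366 0.1264] yang 43.01 F [-0.6 -0.5  0.6] gap 0.0386
(0.4588, 0.0368, 0.082, 43) -> xyz [ 0.12 -0.09  4.44] w [0.04 0.06 0.01] rows 0.7
```

Call:
{"op": "apply_moves", "data": {
  "steps": [
    {"x": 0.12, "y": -0.09, "z": 1.5, "wx": 0, "wy": 0, "wz": 0, "hand": 0.42},
    {"x": 0.12, "y": -0.09, "z": 3, "wx": 0, "wy": 0, "wz": 0, "hand": 0.42},
    {"x": 0.12, "y": -0.09, "z": 4.4, "wx": 0, "wy": 0, "wz": 0, "hand": 0.42},
    {"x": 0.12, "y": -0.09, "z": 4.4, "wx": 0, "wy": 0, "wz": 0, "hand": 0.42},
    {"x": 0.12, "y": -0.09, "z": 4.4, "wx": 0, "wy": 0, "wz": 0, "hand": 0.42}
  ]
}}

```text
time_s: 31.55
eef_pos: [0.4588, 0.037, 0.0822]
tcp_rot: [[-0.682, 0.731, 0.001], [0.731, 0.682, -0.0], [-0.001, 0.0, -1.0]]
contact_force: [0.1, 0.3, 0.8]
finger_gap: 0.0385
```

Call:
{"op": "apply_moves", "data": {
  "squeeze": 20,
  "steps": [
    {"x": 0, "y": 0, "z": 0, "wx": 0, "wy": 0, "wz": 0, "hand": 0},
    {"x": 0, "y": 0, "z": 0, "wx": 0, "wy": 0, "wz": 0, "hand": 0},
    {"x": 0, "y": 0, "z": 0, "wx": 0, "wy": 0, "wz": 0, "hand": 0},
    {"x": 0, "y": 0, "z": 0, "wx": 0, "wy": 0, "wz": 0, "hand": 0},
    {"x": 0, "y": 0, "z": 0, "wx": 0, "wy": 0, "wz": 0, "hand": 0}
  ]
}}

```text
time_s: 32.17
eef_pos: [0.4591, 0.037, 0.0824]
tcp_rot: [[-0.682, 0.731, 0.001], [0.731, 0.682, -0.0], [-0.001, 0.001, -1.0]]
contact_force: [-0.2, 0.4, 1.2]
finger_gap: 0.0176
```

Call:
{"op": "apply_moves", "data": {
  "steps": [
    {"x": 0, "y": 0, "z": -1, "wx": 0, "wy": 0, "wz": 0, "hand": 0},
    {"x": 0, "y": 0, "z": -3, "wx": 0, "wy": 0, "wz": 0, "hand": 0},
    {"x": 0, "y": 0, "z": -6, "wx": 0, "wy": 0, "wz": 0, "hand": 0},
    {"x": 0, "y": 0, "z": -10.5, "wx": 0, "wy": 0, "wz": 0, "hand": 0},
    {"x": 0, "y": 0, "z": -10.5, "wx": 0, "wy": 0, "wz": 0, "hand": 0}
  ]
}}

```text
time_s: 32.8
eef_pos: [0.4616, 0.0374, 0.1912]
tcp_rot: [[-0.682, 0.731, 0.009], [0.731, 0.682, 0.0], [-0.006, 0.007, -1.0]]
contact_force: [0.8, -0.1, -0.5]
finger_gap: 0.0175
```

```bash
python3 - <<'E'
from mv import *
plan((.6549,.0778,.19,43),(.6549,.0778,.172,43))
E
```

```text
t 32.8 tcp [0.4616 0.0374 0.1912] yang 43.02 F [ 0.8 -0.1 -0.5] gap 0.0175
(0.6549, 0.0778, 0.19, 43) -> xyz [-10.23  16.89   0.29] w [0.38 0.33 0.02] rows 3.2
(0.6549, 0.0778, 0.172, 43) -> xyz [0.  0.  1.8] w [0. 0. 0.] rows 0.3
```

Call:
{"op": "apply_moves", "data": {
  "steps": [
    {"x": -3, "y": 5, "z": 0.2, "wx": 0.4, "wy": 0.3, "wz": 0, "hand": 0},
    {"x": -6, "y": 10, "z": 0.2, "wx": 0.4, "wy": 0.3, "wz": 0, "hand": 0},
    {"x": -9, "y": 15, "z": 0.2, "wx": 0.4, "wy": 0.3, "wz": 0, "hand": 0},
    {"x": -10.2, "y": 16.9, "z": 0.2, "wx": 0.4, "wy": 0.3, "wz": 0, "hand": 0},
    {"x": -10.2, "y": 16.9, "z": 0.2, "wx": 0.4, "wy": 0.3, "wz": 0, "hand": 0}
  ]
}}

```text
time_s: 33.42
eef_pos: [0.655, 0.0785, 0.1892]
tcp_rot: [[-0.683, 0.731, -0.002], [0.731, 0.683, -0.001], [0.001, -0.002, -1.0]]
contact_force: [-0.8, 0.5, -0.9]
finger_gap: 0.0175
```

Call:
{"op": "apply_moves", "data": {
  "steps": [
    {"x": 0, "y": 0, "z": 0, "wx": 0, "wy": 0, "wz": 0, "hand": 0},
    {"x": 0, "y": 0, "z": 0, "wx": 0, "wy": 0, "wz": 0, "hand": 0},
    {"x": 0, "y": 0, "z": 0, "wx": 0, "wy": 0, "wz": 0, "hand": 0}
  ]
}}

```text
time_s: 33.8
eef_pos: [0.6544, 0.0782, 0.1895]
tcp_rot: [[-0.682, 0.731, -0.002], [0.731, 0.682, -0.001], [0.001, -0.002, -1.0]]
contact_force: [-0.7, -0.1, -0.8]
finger_gap: 0.0175
```

```bash
python3 - <<'E'
from mv import *
plan((.6549,.0778,.172,43))
S=snap('scene','s10')
a=cv2.resize(S[120:220,230:330],None,fx=6,fy=6)
cv2.imwrite('pics/c10.png',a[:,:,::-1])
p=robot.sense()['eef_pos']
print('tip expected px',proj('scene',[p[0],p[1],p[2]-.0744]),'headbottom',proj('scene',[p[0],p[1],p[2]-.0064]),'crop scale 6 off 230,120')
E
```

```text
t 33.8 tcp [0.6544 0.0782 0.1895] yang 43.03 F [-0.7 -0.1 -0.8] gap 0.0175
(0.6549, 0.0778, 0.172, 43) -> xyz [-0.06  0.01  1.75] w [-0.11 -0.04  0.03] rows 0.3
tip expected px [277.55952125 191.95056666] headbottom [278.94551659 168.76575333] crop scale 6 off 230,120
```

View pics/c10.png

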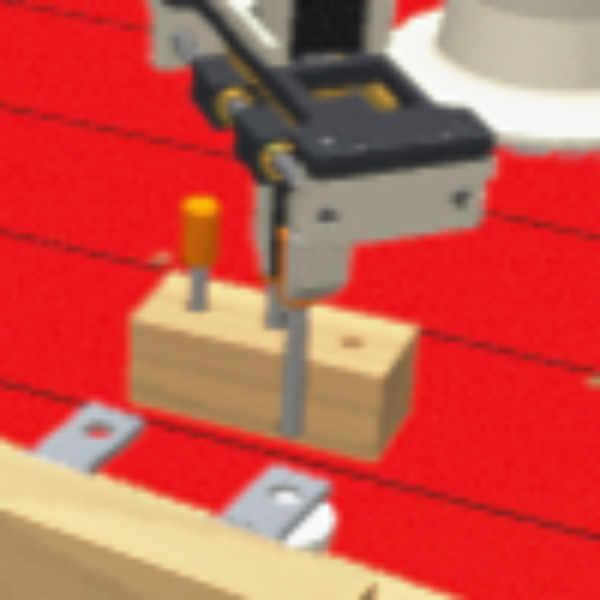

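Call:
{"op": "apply_moves", "data": {
  "steps": [
    {"x": -0.06, "y": 0, "z": 1.5, "wx": -0.1, "wy": 0, "wz": 0, "hand": 0},
    {"x": -0.06, "y": 0, "z": 2.4, "wx": -0.1, "wy": 0, "wz": 0, "hand": 0},
    {"x": -0.06, "y": 0, "z": 2.4, "wx": -0.1, "wy": 0, "wz": 0, "hand": 0}
  ]
}}

```text
time_s: 34.22
eef_pos: [0.6538, 0.0775, 0.1638]
tcp_rot: [[-0.682, 0.731, -0.003], [0.731, 0.682, 0.0], [0.002, -0.002, -1.0]]
contact_force: [0.1, 0.0, -0.2]
finger_gap: 0.0177
```

Call:
{"op": "apply_moves", "data": {
  "steps": [
    {"x": 0, "y": 0, "z": 0.2, "wx": 0, "wy": 0, "wz": 0, "hand": 0},
    {"x": 0, "y": 0, "z": 0.4, "wx": 0, "wy": 0, "wz": 0, "hand": 0},
    {"x": 0, "y": 0, "z": 0.6, "wx": 0, "wy": 0, "wz": 0, "hand": 0},
    {"x": 0, "y": 0, "z": 0.6, "wx": 0, "wy": 0, "wz": 0, "hand": 0}
  ]
}}

```text
time_s: 34.72
eef_pos: [0.6537, 0.0776, 0.1577]
tcp_rot: [[-0.682, 0.731, -0.004], [0.731, 0.682, 0.0], [0.002, -0.003, -1.0]]
contact_force: [0.5, -0.5, -0.2]
finger_gap: 0.0174
```

Call:
{"op": "apply_moves", "data": {
  "steps": [
    {"x": -0.06, "y": 0.06, "z": 0, "wx": 0, "wy": 0, "wz": 0, "hand": 0},
    {"x": -0.06, "y": 0.06, "z": 0.4, "wx": 0, "wy": 0, "wz": 0, "hand": 0},
    {"x": -0.06, "y": 0.06, "z": 0.8, "wx": 0, "wy": 0, "wz": 0, "hand": 0},
    {"x": -0.06, "y": 0.06, "z": 1.2, "wx": 0, "wy": 0, "wz": 0, "hand": 0},
    {"x": -0.06, "y": 0.06, "z": 1.5, "wx": 0, "wy": 0, "wz": 0, "hand": 0}
  ]
}}

```text
time_s: 35.35
eef_pos: [0.6546, 0.0775, 0.1424]
tcp_rot: [[-0.682, 0.731, -0.003], [0.731, 0.682, 0.0], [0.002, -0.002, -1.0]]
contact_force: [-0.7, 0.4, -0.9]
finger_gap: 0.0174
```

Call:
{"op": "apply_moves", "data": {
  "steps": [
    {"x": 0, "y": 0, "z": 0.7, "wx": 0, "wy": 0, "wz": 0, "hand": 0},
    {"x": 0, "y": 0, "z": 1.4, "wx": 0, "wy": 0, "wz": 0, "hand": 0},
    {"x": 0, "y": 0, "z": 2.1, "wx": 0, "wy": 0, "wz": 0, "hand": 0},
    {"x": 0, "y": 0, "z": 2.8, "wx": 0, "wy": 0, "wz": 0, "hand": 0}
  ]
}}

```text
time_s: 35.85
eef_pos: [0.6546, 0.0776, 0.1139]
tcp_rot: [[-0.682, 0.731, -0.003], [0.731, 0.682, 0.0], [0.002, -0.002, -1.0]]
contact_force: [1.7, -0.6, -1.0]
finger_gap: 0.0172
```

Call:
{"op": "apply_moves", "data": {
  "steps": [
    {"x": 0, "y": 0, "z": 0.3, "wx": 0, "wy": 0, "wz": 0, "hand": 0},
    {"x": 0, "y": 0, "z": 0.6, "wx": 0, "wy": 0, "wz": 0, "hand": 0},
    {"x": 0, "y": 0, "z": 0.8, "wx": 0, "wy": 0, "wz": 0, "hand": 0}
  ]
}}

```text
time_s: 36.22
eef_pos: [0.6545, 0.0776, 0.1057]
tcp_rot: [[-0.682, 0.731, -0.003], [0.731, 0.682, 0.0], [0.002, -0.002, -1.0]]
contact_force: [0.4, 0.0, 0.0]
finger_gap: 0.0173
```

Call:
{"op": "apply_moves", "data": {
  "steps": [
    {"x": 0, "y": 0, "z": 0.4, "wx": 0, "wy": 0, "wz": 0, "hand": 0},
    {"x": 0, "y": 0, "z": 0.8, "wx": 0, "wy": 0, "wz": 0, "hand": 0},
    {"x": 0, "y": 0, "z": 1.05, "wx": 0, "wy": 0, "wz": 0, "hand": 0},
    {"x": 0, "y": 0, "z": 1.05, "wx": 0, "wy": 0, "wz": 0, "hand": 0}
  ]
}}

```text
time_s: 36.72
eef_pos: [0.6544, 0.0776, 0.0951]
tcp_rot: [[-0.682, 0.731, -0.004], [0.731, 0.682, 0.0], [0.003, -0.003, -1.0]]
contact_force: [1.8, 0.1, -0.8]
finger_gap: 0.0175
```

Call:
{"op": "apply_moves", "data": {
  "steps": [
    {"x": 0, "y": 0, "z": 0, "wx": 0, "wy": 0, "wz": 0, "hand": 0.35},
    {"x": 0, "y": 0, "z": 0, "wx": 0, "wy": 0, "wz": 0, "hand": 0.35},
    {"x": 0, "y": 0, "z": 0, "wx": 0, "wy": 0, "wz": 0, "hand": 0.35}
  ]
}}

```text
time_s: 37.1
eef_pos: [0.6544, 0.0775, 0.0951]
tcp_rot: [[-0.682, 0.731, -0.004], [0.731, 0.682, 0.0], [0.003, -0.003, -1.0]]
contact_force: [0.3, -0.3, 0.5]
finger_gap: 0.0321
```

Call:
{"op": "apply_moves", "data": {
  "steps": [
    {"x": 0, "y": 0, "z": -4, "wx": 0, "wy": 0, "wz": 0, "hand": 0.35},
    {"x": 0, "y": 0, "z": -9, "wx": 0, "wy": 0, "wz": 0, "hand": 0.4},
    {"x": 0, "y": -5, "z": -10, "wx": 0, "wy": 0, "wz": 0, "hand": 0.42},
    {"x": 0, "y": -11, "z": -10, "wx": 0, "wy": 0, "wz": 0, "hand": 0.42},
    {"x": 0, "y": -11, "z": -10, "wx": 0, "wy": 0, "wz": 0, "hand": 0.42}
  ]
}}

```text
time_s: 37.72
eef_pos: [0.5707, -0.0025, 0.1953]
tcp_rot: [[-0.678, 0.735, -0.007], [0.735, 0.678, -0.003], [0.002, -0.007, -1.0]]
contact_force: [0.9, 0.2, -0.6]
finger_gap: 0.0384
```

```bash
python3 - <<'E'
from mv import *
plan((.460,-.0475,.13,43))
S=snap('scene','s11')
a=cv2.resize(S[120:250,180:330],None,fx=5,fy=4.6)
cv2.imwrite('pics/c11.png',a[:,:,::-1])
E
```

```text
t 37.73 tcp [ 0.5707 -0.0025  0.1953] yang 42.69 F [ 0.9  0.2 -0.6] gap 0.0384
(0.46, -0.0475, 0.13, 43) -> xyz [  4.18 -11.15   6.61] w [-0.39 -0.14 -0.32] rows 2.2
```

View pics/c11.png

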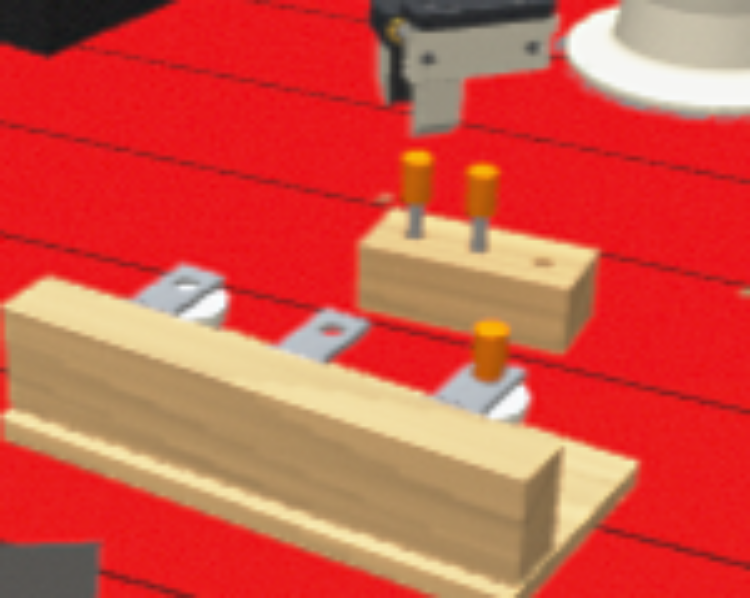

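The first pin is home in the +y clevis (head on the ear, crop ~490,350). Next is the −y pin.

Call:
{"op": "apply_moves", "data": {
  "steps": [
    {"x": 2, "y": -5, "z": 0, "wx": -0.4, "wy": -0.1, "wz": -0.3, "hand": 0.42},
    {"x": 4, "y": -10, "z": 2, "wx": -0.4, "wy": -0.1, "wz": -0.3, "hand": 0.42},
    {"x": 4.2, "y": -11.1, "z": 4, "wx": -0.4, "wy": -0.1, "wz": -0.3, "hand": 0.42},
    {"x": 4.2, "y": -11.1, "z": 5, "wx": -0.4, "wy": -0.1, "wz": -0.3, "hand": 0.42},
    {"x": 4.2, "y": -11.1, "z": 5, "wx": -0.4, "wy": -0.1, "wz": -0.3, "hand": 0.42}
  ]
}}

```text
time_s: 38.4
eef_pos: [0.4643, -0.0433, 0.1461]
tcp_rot: [[-0.685, 0.729, 0.003], [0.729, 0.685, 0.003], [0.001, 0.004, -1.0]]
contact_force: [-0.0, -0.1, -0.1]
finger_gap: 0.0389
```

```bash
python3 - <<'E'
from mv import *
plan((.460,-.0473,.082,43))
I=snap('scene','s12')
h=cv2.cvtColor(I,cv2.COLOR_RGB2HSV);m=((h[:,:,0]>10)&(h[:,:,0]<22)&(h[:,:,1]>200)&(h[:,:,2]>150)).astype(np.uint8)
n,l,st,ce=cv2.connectedComponentsWithStats(m)
for i in range(1,n):
    if 15<st[i,4]<120 and 150<st[i,1]<210 : print(st[i].tolist(),ce[i].round(1),ray('scene',*ce[i],.092).round(4))
E
```

```text
t 38.4 tcp [ 0.4643 -0.0433  0.1461] yang 43.21 F [-0.  -0.1 -0.1] gap 0.0389
(0.46, -0.0473, 0.082, 43) -> xyz [-0.   -0.61  6.41] w [ 0.24 -0.03  0.21] rows 1.0
[260, 153, 6, 11, 53] [262.9 158.2] [ 0.4623 -0.0453  0.092 ]
[273, 156, 7, 11, 57] [276.  160.9] [ 0.46   -0.0037  0.092 ]
[275, 190, 7, 13, 72] [277.6 195.3] [0.6353 0.0717 0.092 ]
[122, 200, 8, 20, 21] [124.  209.9] [ 0.8659 -0.2426  0.092 ]
```

Rack unmoved. Descend.

Call:
{"op": "apply_moves", "data": {
  "steps": [
    {"x": 0, "y": -0.6, "z": 1, "wx": 0.2, "wy": 0, "wz": 0.2, "hand": 0.42},
    {"x": 0, "y": -0.6, "z": 2, "wx": 0.2, "wy": 0, "wz": 0.2, "hand": 0.42},
    {"x": 0, "y": -0.6, "z": 2, "wx": 0.2, "wy": 0, "wz": 0.2, "hand": 0.42},
    {"x": 0, "y": -0.6, "z": 2, "wx": 0.2, "wy": 0, "wz": 0.2, "hand": 0.42}
  ]
}}

```text
time_s: 38.95
eef_pos: [0.4604, -0.0474, 0.1264]
tcp_rot: [[-0.682, 0.731, 0.001], [0.731, 0.682, 0.001], [0.0, 0.001, -1.0]]
contact_force: [1.2, -0.0, -1.2]
finger_gap: 0.0386
```

```bash
python3 - <<'E'
from mv import *
plan((.460,-.0473,.082,43))
E
```

```text
t 38.95 tcp [ 0.4604 -0.0474  0.1264] yang 43.02 F [ 1.2 -0.  -1.2] gap 0.0386
(0.46, -0.0473, 0.082, 43) -> xyz [ 0.03 -0.03  4.44] w [ 0.07 -0.01  0.02] rows 0.7
```

Call:
{"op": "apply_moves", "data": {
  "steps": [
    {"x": 0, "y": 0, "z": 1.5, "wx": 0, "wy": 0, "wz": 0, "hand": 0.42},
    {"x": 0, "y": 0, "z": 3, "wx": 0, "wy": 0, "wz": 0, "hand": 0.42},
    {"x": 0, "y": 0, "z": 4.4, "wx": 0, "wy": 0, "wz": 0, "hand": 0.42},
    {"x": 0, "y": 0, "z": 4.4, "wx": 0, "wy": 0, "wz": 0, "hand": 0.42},
    {"x": 0, "y": 0, "z": 4.4, "wx": 0, "wy": 0, "wz": 0, "hand": 0.42}
  ]
}}

```text
time_s: 39.58
eef_pos: [0.4605, -0.0473, 0.0823]
tcp_rot: [[-0.682, 0.731, 0.001], [0.731, 0.682, 0.001], [0.0, 0.001, -1.0]]
contact_force: [0.2, -0.4, -0.2]
finger_gap: 0.0385
```

Call:
{"op": "apply_moves", "data": {
  "squeeze": 20,
  "steps": [
    {"x": 0, "y": 0, "z": 0, "wx": 0, "wy": 0, "wz": 0, "hand": 0},
    {"x": 0, "y": 0, "z": 0, "wx": 0, "wy": 0, "wz": 0, "hand": 0},
    {"x": 0, "y": 0, "z": 0, "wx": 0, "wy": 0, "wz": 0, "hand": 0},
    {"x": 0, "y": 0, "z": 0, "wx": 0, "wy": 0, "wz": 0, "hand": 0},
    {"x": 0, "y": 0, "z": 0, "wx": 0, "wy": 0, "wz": 0, "hand": 0}
  ]
}}

```text
time_s: 40.2
eef_pos: [0.4608, -0.0473, 0.0825]
tcp_rot: [[-0.682, 0.731, 0.001], [0.731, 0.682, 0.001], [-0.0, 0.001, -1.0]]
contact_force: [0.2, 0.2, 1.8]
finger_gap: 0.0177
```

Call:
{"op": "apply_moves", "data": {
  "steps": [
    {"x": 0, "y": 0, "z": -1, "wx": 0, "wy": 0, "wz": 0, "hand": 0},
    {"x": 0, "y": 0, "z": -3, "wx": 0, "wy": 0, "wz": 0, "hand": 0},
    {"x": 0, "y": 0, "z": -6, "wx": 0, "wy": 0, "wz": 0, "hand": 0},
    {"x": 0, "y": 0, "z": -10.7, "wx": 0, "wy": 0, "wz": 0, "hand": 0},
    {"x": 0, "y": 0, "z": -10.7, "wx": 0, "wy": 0, "wz": 0, "hand": 0}
  ]
}}

```text
time_s: 40.83
eef_pos: [0.4634, -0.0476, 0.1934]
tcp_rot: [[-0.682, 0.731, 0.009], [0.731, 0.682, 0.0], [-0.006, 0.006, -1.0]]
contact_force: [-0.0, 0.2, -0.7]
finger_gap: 0.0174
```

```bash
python3 - <<'E'
from mv import *
plan((.6333,-.1110,.19,43))
E
```

```text
t 40.83 tcp [ 0.4634 -0.0476  0.1934] yang 43.02 F [-0.   0.2 -0.7] gap 0.0174
(0.6333, -0.111, 0.19, 43) -> xyz [-16.22   8.1    0.49] w [0.37 0.33 0.01] rows 2.9
```

Call:
{"op": "apply_moves", "data": {
  "steps": [
    {"x": -5, "y": 3, "z": 0.4, "wx": 0.4, "wy": 0.3, "wz": 0, "hand": 0},
    {"x": -10, "y": 5, "z": 0.4, "wx": 0.4, "wy": 0.3, "wz": 0, "hand": 0},
    {"x": -14, "y": 7, "z": 0.4, "wx": 0.4, "wy": 0.3, "wz": 0, "hand": 0},
    {"x": -16.2, "y": 8.1, "z": 0.4, "wx": 0.4, "wy": 0.3, "wz": 0, "hand": 0},
    {"x": -16.2, "y": 8.1, "z": 0.4, "wx": 0.4, "wy": 0.3, "wz": 0, "hand": 0}
  ]
}}

```text
time_s: 41.45
eef_pos: [0.6334, -0.1115, 0.1893]
tcp_rot: [[-0.681, 0.732, -0.002], [0.732, 0.681, -0.001], [0.001, -0.002, -1.0]]
contact_force: [-0.1, -0.1, -0.9]
finger_gap: 0.0174
```

Call:
{"op": "apply_moves", "data": {
  "steps": [
    {"x": 0, "y": 0, "z": 0, "wx": 0, "wy": 0, "wz": 0, "hand": 0},
    {"x": 0, "y": 0, "z": 0, "wx": 0, "wy": 0, "wz": 0, "hand": 0},
    {"x": 0, "y": 0, "z": 0, "wx": 0, "wy": 0, "wz": 0, "hand": 0}
  ]
}}

```text
time_s: 41.82
eef_pos: [0.6328, -0.1112, 0.1896]
tcp_rot: [[-0.682, 0.732, -0.002], [0.732, 0.682, -0.001], [0.001, -0.002, -1.0]]
contact_force: [0.1, 0.2, -0.1]
finger_gap: 0.0175
```

```bash
python3 - <<'E'
from mv import *
plan((.6333,-.1110,.165,43))
E
```

```text
t 41.83 tcp [ 0.6328 -0.1112  0.1896] yang 42.98 F [ 0.1  0.2 -0.1] gap 0.0175
(0.6333, -0.111, 0.165, 43) -> xyz [-0.02  0.05  2.46] w [-0.1  -0.04 -0.02] rows 0.4
```

Call:
{"op": "apply_moves", "data": {
  "steps": [
    {"x": 0, "y": 0.05, "z": 1.5, "wx": -0.1, "wy": 0, "wz": 0, "hand": 0},
    {"x": 0, "y": 0.05, "z": 2.5, "wx": -0.1, "wy": 0, "wz": 0, "hand": 0},
    {"x": 0, "y": 0.05, "z": 2.5, "wx": -0.1, "wy": 0, "wz": 0, "hand": 0}
  ]
}}

```text
time_s: 42.2
eef_pos: [0.6319, -0.1106, 0.1628]
tcp_rot: [[-0.682, 0.732, -0.004], [0.732, 0.682, 0.001], [0.003, -0.002, -1.0]]
contact_force: [-0.3, -0.2, -0.9]
finger_gap: 0.0177
```

Call:
{"op": "apply_moves", "data": {
  "steps": [
    {"x": -0.05, "y": 0.05, "z": 0.2, "wx": 0, "wy": 0, "wz": 0, "hand": 0},
    {"x": -0.05, "y": 0.05, "z": 0.4, "wx": 0, "wy": 0, "wz": 0, "hand": 0},
    {"x": -0.05, "y": 0.05, "z": 0.7, "wx": 0, "wy": 0, "wz": 0, "hand": 0}
  ]
}}

```text
time_s: 42.58
eef_pos: [0.6328, -0.1107, 0.1558]
tcp_rot: [[-0.682, 0.732, -0.003], [0.732, 0.682, 0.001], [0.003, -0.002, -1.0]]
contact_force: [-0.3, 0.7, -0.6]
finger_gap: 0.0178
```

Call:
{"op": "apply_moves", "data": {
  "steps": [
    {"x": 0, "y": 0, "z": 0.4, "wx": 0, "wy": 0, "wz": 0, "hand": 0},
    {"x": 0, "y": 0, "z": 0.8, "wx": 0, "wy": 0, "wz": 0, "hand": 0},
    {"x": 0, "y": 0, "z": 1.3, "wx": 0, "wy": 0, "wz": 0, "hand": 0}
  ]
}}

```text
time_s: 42.95
eef_pos: [0.6328, -0.1107, 0.1426]
tcp_rot: [[-0.682, 0.732, -0.003], [0.732, 0.682, 0.001], [0.003, -0.002, -1.0]]
contact_force: [-0.0, 0.4, 0.2]
finger_gap: 0.0172
```

Call:
{"op": "apply_moves", "data": {
  "steps": [
    {"x": 0, "y": 0, "z": 0.8, "wx": 0, "wy": 0, "wz": 0, "hand": 0},
    {"x": 0, "y": 0, "z": 1.6, "wx": 0, "wy": 0, "wz": 0, "hand": 0},
    {"x": 0, "y": 0, "z": 2.4, "wx": 0, "wy": 0, "wz": 0, "hand": 0},
    {"x": 0, "y": 0, "z": 2.9, "wx": 0, "wy": 0, "wz": 0, "hand": 0}
  ]
}}

```text
time_s: 43.45
eef_pos: [0.6324, -0.1107, 0.1128]
tcp_rot: [[-0.682, 0.732, -0.004], [0.732, 0.682, 0.001], [0.003, -0.002, -1.0]]
contact_force: [1.8, -0.5, -1.2]
finger_gap: 0.0179
```

Call:
{"op": "apply_moves", "data": {
  "steps": [
    {"x": 0, "y": 0, "z": 0.3, "wx": 0, "wy": 0, "wz": 0, "hand": 0},
    {"x": 0, "y": 0, "z": 0.6, "wx": 0, "wy": 0, "wz": 0, "hand": 0},
    {"x": 0, "y": 0, "z": 0.8, "wx": 0, "wy": 0, "wz": 0, "hand": 0}
  ]
}}

```text
time_s: 43.82
eef_pos: [0.6325, -0.1106, 0.1047]
tcp_rot: [[-0.682, 0.732, -0.004], [0.732, 0.682, 0.001], [0.003, -0.002, -1.0]]
contact_force: [0.1, 0.5, -0.7]
finger_gap: 0.0173
```

Through the lower ear. Seat it, release and back away to a spot clear of everything.

Call:
{"op": "apply_moves", "data": {
  "steps": [
    {"x": 0, "y": 0, "z": 0.4, "wx": 0, "wy": 0, "wz": 0, "hand": 0},
    {"x": 0, "y": 0, "z": 0.8, "wx": 0, "wy": 0, "wz": 0, "hand": 0},
    {"x": 0, "y": 0, "z": 0.95, "wx": 0, "wy": 0, "wz": 0, "hand": 0},
    {"x": 0, "y": 0, "z": 0.95, "wx": 0, "wy": 0, "wz": 0, "hand": 0}
  ]
}}

```text
time_s: 44.32
eef_pos: [0.6324, -0.1106, 0.0952]
tcp_rot: [[-0.682, 0.732, -0.004], [0.732, 0.682, 0.001], [0.003, -0.002, -1.0]]
contact_force: [-0.6, -0.9, -0.6]
finger_gap: 0.0172
```

Call:
{"op": "apply_moves", "data": {
  "steps": [
    {"x": 0, "y": 0, "z": 0, "wx": 0, "wy": 0, "wz": 0, "hand": 0.35},
    {"x": 0, "y": 0, "z": 0, "wx": 0, "wy": 0, "wz": 0, "hand": 0.35},
    {"x": 0, "y": 0, "z": 0, "wx": 0, "wy": 0, "wz": 0, "hand": 0.35}
  ]
}}

```text
time_s: 44.7
eef_pos: [0.6325, -0.1107, 0.0953]
tcp_rot: [[-0.682, 0.732, -0.003], [0.732, 0.682, 0.001], [0.003, -0.002, -1.0]]
contact_force: [0.2, -0.3, -0.3]
finger_gap: 0.0321
```

Call:
{"op": "apply_moves", "data": {
  "steps": [
    {"x": 0, "y": 0, "z": -4, "wx": 0, "wy": 0, "wz": 0, "hand": 0.35},
    {"x": 0, "y": 0, "z": -9, "wx": 0, "wy": 0, "wz": 0, "hand": 0.4},
    {"x": 0, "y": -5, "z": -13, "wx": 0, "wy": 0, "wz": 0, "hand": 0.42},
    {"x": 0, "y": -11, "z": -13, "wx": 0, "wy": 0, "wz": 0, "hand": 0.42},
    {"x": 0, "y": -17, "z": -13, "wx": 0, "wy": 0, "wz": 0, "hand": 0.42}
  ]
}}

```text
time_s: 45.32
eef_pos: [0.5077, -0.228, 0.2268]
tcp_rot: [[-0.682, 0.731, -0.001], [0.731, 0.682, -0.0], [0.001, -0.001, -1.0]]
contact_force: [0.9, -1.2, -0.7]
finger_gap: 0.0385
```

```bash
python3 - <<'E'
from fit import *
from mv import *
plan()
S=snap('scene','s13');T=snap('top','t13')
a=cv2.resize(S[125:255,180:410],None,fx=3.3,fy=3.3);b=cv2.resize(T[105:295,90:320],None,fx=3.3,fy=3.3)
cv2.imwrite('pics/c13a.png',a[:,:,::-1]);cv2.imwrite('pics/c13b.png',cv2.resize(b,None,fx=.9,fy=.9)[:,:,::-1])
E
```

```text
t 45.33 tcp [ 0.5077 -0.228   0.2268] yang 43.01 F [ 0.9 -1.2 -0.7] gap 0.0385
```

View pics/c13a.png

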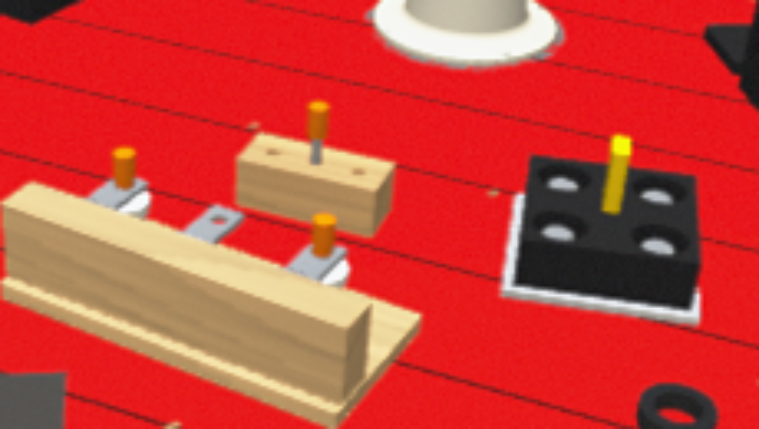

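View pics/c13b.png

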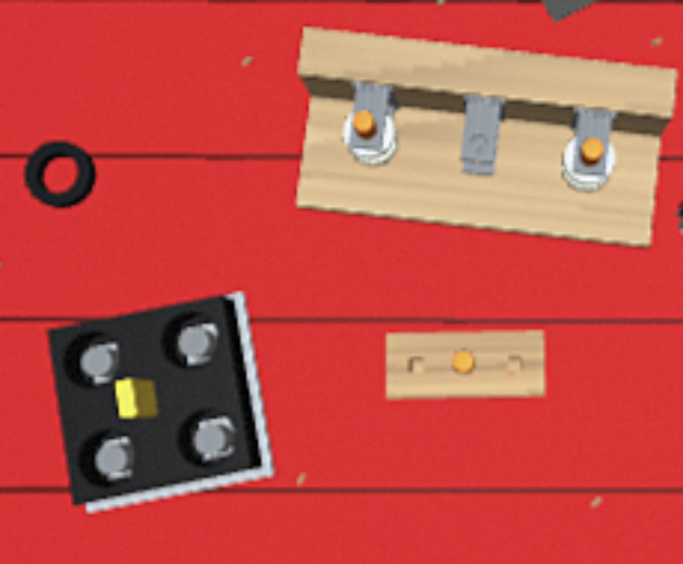

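Both pins are home, the spare stands in the rack, the tray is seated on the jig with its recesses empty, and the bystanders look untouched. Handing in.

```bash
python3 - <<'E'
from fit import *
T=cv2.imread('pics/t13.png')[:,:,::-1].copy()
h=cv2.cvtColor(T,cv2.COLOR_RGB2HSV);m=((h[:,:,0]>10)&(h[:,:,0]<24)&(h[:,:,1]>190)&(h[:,:,2]>150)).astype(np.uint8)
n,l,st,ce=cv2.connectedComponentsWithStats(m)
for i in range(1,n):
    if 15<st[i,4]<90: print(ce[i].round(1),ray('top',*ce[i],.116).round(4))
for n in('tape_roll','socket','tape_measure'):
    robot.capture('scene');print(n,[np.round(d['position'],3).tolist() for d in robot.search_frame('scene',n)[:1]])
print(robot.sense()['contact_force'].round(1)); robot.job_done()
E
```

```text
tape_roll [[0.64, 0.361, 0.015]]
socket [[0.722, 0.001, 0.061]]
tape_measure [[0.776, -0.282, 0.038]]
[0.3 0.5 0.2]
the job is handed in; nothing more can be done
```

The job is handed in. It gave no verdict, but my last pictures (about 45 s on the clock) show every part of the task done.

- **Tray:** it is seated on the jig, and the posts pushed both spools up out of their recesses. On the first try it came down about 3 mm off and pressed on the posts with roughly 49 N at the wrist. I lifted it, re-aligned and it went on freely.
- **Spools and pins:** only two spools were present. They are in the two outer clevises, each with a pin whose head rests on the upper ear. Neither pin met any resistance going in. By the arm's own readings each tip was about 15 mm below the lower ear's top face just before release, against 16 mm fully home. The spare pin still stands upright in the rack, and the gripper was clear and touching nothing.

**Checks that failed or disagreed:**
- **Pin positions:** my final numeric check of the pin heads found none, because the colour filter matched nothing. Their being home rests on the two final pictures and the arm readings.
- **Socket:** in the last look the detector gave a position for the socket that lies on the stand, which I take for a false hit. The arm was never brought down near it, but I did not confirm its position again.
- **Tape roll and tape measure:** the tape measure is within a few millimetres of its starting reading from the same camera. The tape roll is within about 1 cm of its start, compared across the two cameras.
- **Ear holes:** the scene camera placed the ear holes a few millimetres off from the top camera. I used the top camera and the outline fit.

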